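# Set up the stirring station for a batch

## Robot

A 6-joint arm with a two-finger parallel gripper is mounted at the origin on the work surface. World frame = base frame: x ahead of the robot, y to its left, z up, the work surface at z = 0. Lengths are in mm, angles in rad, forces in N, time in s.
With the tool pointing down it reaches from about 300 to 875 mm from the base axis. Payload 4.2 kg.
Tool frame: the origin (TCP) lies midway between the tips of the shut fingers; the grasp point (between the pads) lies 19 mm behind it; x points along the fingers, y is the direction in which the jaws open and shut, and the axes are right-handed (so a half turn about x gives the same grasp; the last joint's range is limited). The gripper opens to 85 mm and grips with 20 to 120 N. Pads are 22 mm wide; open, the fingers measure 114 mm over their backs; the gripper's body (76 mm by 85 mm) begins 54 mm behind the grasp point. The pads swing forward as they close: fully open they stand 13 mm farther back than shut.
Start: joints at [-1.361, 0.32, 1.565, -0, 1.257, -0.02], TCP at [130.977, -559.899, 231.338] pointing down, gripper open.
Joint ranges: [-3.11, 3.11], [-0.84, 2.01], [0.21, 2.61], [-1.34, 4.49], [0.05, 2.63], [-2.56, 2.56]. Speed limits (rad/s): [2.57, 2.57, 3.14, 3.14, 3.14, 3.14].

## Interface

Orientations are given as a rotation vector (axis times angle).
In Python, from rig import * gives the robot as it stands.
- The arm moves only by the tool jog_arm, never from a script. Its argument "plan" is a list of rows, each a list of 6 numbers: the shift along the tool's x, y, z in m, then the turn, a rotation vector about the tool's x, y, z in rad. A call has 1 to 8 rows; each row shifts and turns the pose as measured when the row begins, along the tool's axes as they then stand; what a row does not reach is not made up. A row lasts 1/12 s, in which the tool goes at most 41.7 mm and 7.16 degrees, less where a joint would pass 70% of its speed; a pose out of reach is approached as far as the arm can. A call is refused whole if a number of a shift passes 0.0417 or a number of a turn 0.125, either way. A call with a gripper value outside its range is refused whole. "hand" is the opening, from -1 (shut) to 1 (fully open), set as the call begins (left out, the last holds). The fingers move at their own pace and stop on an object; "squeeze" is the grip in N (left out, the last holds). Time passes only in rows, so rows that do not move let the fingers close. It gives the time, the measured TCP pose, the force and the opening at its end, in the units of the state.
- get_state(): the state, without advancing time (a new reading comes with each control period).
- grab_frame(name): name is "scene" or "top" or "wrist"; returns a dict with "img" (480x640x3 uint8, blue, green, red), "depth" (480x640 float32, mm along the optical axis (not along the pixel's ray), 0 where there is no reading), "K" (3x3 intrinsics, pixels), "dist_coeffs" ([k1, k2, p1, p2, k3] as OpenCV has them; the pictures are not rectified), "T" (4x4, takes a point from camera to world coordinates). Camera axes: x right, y up, looking along -z (the intrinsics and any distortion apply to the point x, -y, -z); pixel columns grow to the right and rows downward; lengths in mm; the calibration is good to about 2 mm. A picture is of the moment at which its call begins.
- finish_job(): hands the job in, once; it reports no verdict.
Trained networks look in the newest picture that a camera, given by its name, has taken for a name from the list of things; names that differ only in an ending like _2 or _b are one class to them, and where a whole thing is asked for, a point or a joint stands for the part that bears it (a point fixed in the world has none). Each returns a list of dicts, best first, with "conf" (0 to 1); they miss things now and then, are a little off and sometimes report something else, mostly with a low value. They report only what shows in the picture. A call takes as long as a camera call. They do not tell look-alikes from the thing itself.
- spot_in(camera, name): "box" ([left, top, width, height] in pixels, round what is visible of it).
The state is a dict: "t": time; "joint_positions": joint angles; "joint_velocities": joint speeds; "effort": joint torques, N m; "eef_pos": TCP position; "eef_rot": TCP orientation; "force": force on the tool from outside, world axes, zero at the start; "moment": the same for the moment, N m; "opening": finger opening in mm.
Only numpy, scipy, OpenCV 4.12 (cv2) and the standard library are available. Lean on these libraries where they do the work, as an engineer would, in place of code of your own. Each camera call takes 0.05 s, during which the arm holds its last target.

## Task

Get the stirring station ready for a batch: stand the beaker in the middle of the stirrer's round plate and put its lid on top, seated flat on the rim, to keep dust out. On the steel tray line up the three ingredients in the order they will be added, upright in a straight row along its long middle line, evenly spaced over its length: the squat jar in the centre of the tray, the tall bottle between the jar and the end nearest the stirrer, the small vial between the jar and the other end. Set each thing down upright rather than dropping it, and leave the wash bottle, the flask and the carton of wipes where they are.

Things in the scene. Friction and masses are not known exactly. Their poses are not given: they have to be found in the camera images.
- beaker: Open, empty 150 ml glass beaker: outside diameter 56 mm, inside 50 mm, height 80 mm, about 90 g. Origin: centre of its underside; its z axis is up and it is round, so its yaw means nothing. Stands upright on the bench.
- cover: The beaker's white plastic lid, 50 g, lying knob up. From below: tapered locating plug 0 to 6 mm (32 mm across at its foot, 40 at the disc), disc 62 mm across 6 to 11 mm, upright round knob 16 mm across 11 to 33 mm. Origin: centre of the plug's foot, on which it lies; seated with the plug inside the rim, it is 74 mm above the beaker's origin. z up; round, yaw means nothing.
- tall_bottle: Tall amber glass bottle with a plain paper band and a black screw cap, about 200 g: 48 mm across, 120 mm tall. The shoulder narrows from 78 mm up; the cap is 28 mm across, from 100 to 120 mm up. Origin: centre of its underside; its z axis is up and it is round, so its yaw means nothing. The first ingredient.
- squat_jar: Squat white plastic jar with an aluminium lid, about 120 g: 48 mm tall; body 51 mm across, lid 54 mm across from 30 to 48 mm up. Origin: centre of its underside; its z axis is up and it is round, so its yaw means nothing. The second ingredient.
- vial: Small amber glass vial with a white cap, about 40 g: body 28 mm across up to 42 mm, cap 25 mm across from 45 to 61 mm, 61 mm tall in all. Origin: centre of its underside; its z axis is up and it is round, so its yaw means nothing. The third ingredient.
- stirrer: White magnetic stirrer, fixed: housing 150 mm wide (y) by 165 mm deep (x), with a raised round metal plate 125 mm across, its flat top 74 mm above the bench. Origin: on the bench under the plate's centre; the housing reaches from 95 mm in front (-x: dark panel, knobs 12 mm proud) to 70 mm behind. z up. It stands left or right of the tray, turned by up to 9 degrees.
- tray: Shallow stainless steel tray, fixed where it lies: 280 mm long (its y) by 130 mm wide (its x), 14 mm high rim with 3 mm walls. Origin: centre of its underside, at bench level; the inner floor is 3 mm above it. z up. Turned by up to about 12 degrees from square to the robot.
- wash_bottle: Bystander: white plastic wash bottle with a bent spout, 66 mm across, about 178 mm tall, loose, behind the stirrer and tray. Origin: centre of its underside. Leave alone.
- flask: Bystander: stoppered conical glass flask, 80 mm across the foot, 126 mm tall, loose, at the robot's right. Origin: centre of its underside. Leave alone.
- wipes_carton: Bystander: pale carton of paper wipes, 115 by 115 mm, 75 mm tall with a tuft of paper to 93 mm, loose, at the robot's left. Origin: centre of its underside. Leave alone.
Mind the look-alikes: they are no part of the job. Leave any green, turquoise or yellow look-alike of the tall_bottle alone.

How it is judged:
By the outcome, as a careful person would: the job done as asked, in the order asked, and still so for the second after the job is handed in, with the robot touching nothing.
It also fails if it takes over 123 s, if anything falls off the work surface, if the arm or the gripper's body presses on something with over 40 N, if the wrist force passes 120 N, or if a joint passes its speed limit or range.

## Working session

There is one attempt and no reset: what is moved stays moved. The work goes in short steps, Python scripts to look and compute and a tool call to move; the robot and the scene stay as the last step left them, time stands still between calls to the robot, and variables do not carry over. Pictures are saved under pics/ and viewed, and the job is handed in when it is done.

Besides the shell and the picture viewer there is one more tool, called after "Request:" in YAML: its name, and indented under it one key for each argument. jog_arm: Moves the arm, as the interface text tells. Its arguments: {"type":"object","properties":{"plan":{"type":"array","items":{"type":"array","items":{"type":"number"}}},"hand":{"type":"number"},"squeeze":{"type":"number"}},"required":["plan"]}

```bash
ls; mkdir -p pics; python3 - <<'E'
from rig import *
import cv2
s=get_state();print(s)
for n in ("scene","top","wrist"):
    f=grab_frame(n);cv2.imwrite(f"pics/{n}0.png",f["img"]);print(n,f["K"].tolist(),f["dist_coeffs"],f["T"].round(3).tolist())
    import numpy as np
    np.savez(f"pics/{n}0.npz",**{k:np.array(v) for k,v in f.items()})
    if n!="wrist":
      for o in ["beaker","cover","tall_bottle","squat_jar","vial","stirrer","tray","wash_bottle","flask","wipes_carton"]:
        print(o,[(np.round(d["box"]).tolist(),round(d["conf"],2)) for d in spot_in(n,o)])
E
```

```text
pics
{'t': 0.0, 'joint_positions': array([-1.36099776e+00,  3.20288529e-01,  1.56569755e+00,  3.01054798e-05,
        1.25740103e+00, -2.00164617e-02]), 'joint_velocities': array([-2.74351643e-04, -3.61936022e-04, -1.29070150e-03,  2.85455918e-04,
       -8.07814404e-04,  4.96311457e-05]), 'effort': array([ 1.87597361e-03, -4.15524173e+01, -2.34159636e+01,  1.46470593e-04,
        8.25662777e-03, -1.58969124e-05]), 'eef_pos': array([ 130.88234114, -559.40524732,  230.47701138]), 'eef_rot': array([ 2.10032119,  0.24430934, -2.10062042]), 'force': array([-0.63004437, -0.28328235, -0.01035878]), 'moment': array([-0.0082551,  0.0169457, -0.0515903]), 'opening': 85.42830060352335}
scene [[582.6501750440184, 0.0, 318.3945619170196], [0.0, 582.6501750440184, 237.00298077050462], [0.0, 0.0, 1.0]] [-0.01776654  0.          0.          0.          0.        ] [[0.002, -0.619, 0.785, 1628.866], [1.0, -0.008, -0.009, 11.667], [0.012, 0.785, 0.619, 889.433], [0.0, 0.0, 0.0, 1.0]]
beaker [([182.0, 189.0, 28.0, 36.0], 0.84)]
cover [([342.0, 212.0, 28.0, 17.0], 0.77)]
tall_bottle [([441.0, 165.0, 24
[... 890 characters left out ...]
], 0.66), ([196.0, 244.0, 22.0, 22.0], 0.57), ([225.0, 270.0, 21.0, 23.0], 0.55)]
squat_jar [([336.0, 229.0, 16.0, 16.0], 0.82)]
vial [([377.0, 274.0, 10.0, 12.0], 0.51)]
stirrer [([228.0, 192.0, 59.0, 60.0], 0.96)]
tray [([361.0, 192.0, 107.0, 58.0], 0.74)]
wash_bottle [([338.0, 133.0, 26.0, 34.0], 0.69)]
flask [([496.0, 256.0, 39.0, 29.0], 0.9)]
wipes_carton [([124.0, 244.0, 56.0, 50.0], 0.85)]
wrist [[339.88951775818634, 0.0, 323.13991956042753], [0.0, 339.88951775818634, 241.2882057943121], [0.0, 0.0, 1.0]] [-0.02700034  0.          0.          0.          0.        ] [[0.228, 0.934, 0.274, 200.813], [-0.974, 0.219, 0.063, -543.689], [-0.001, -0.281, 0.96, 373.544], [0.0, 0.0, 0.0, 1.0]]
```

View pics/scene0.png

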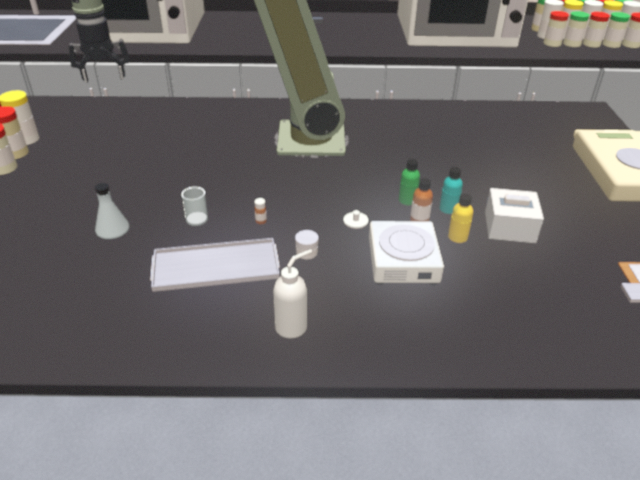

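View pics/top0.png

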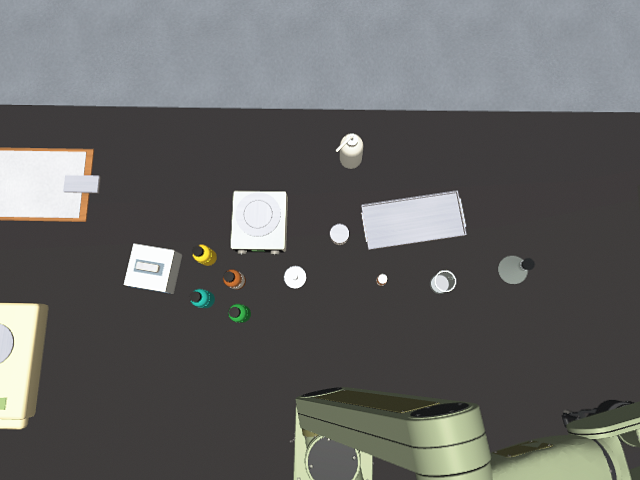

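```bash
python3 - <<'E'
import cv2
a=cv2.imread("pics/scene0.png")[150:260,380:480];b=cv2.imread("pics/top0.png")[230:340,180:270]
a=cv2.resize(a,None,fx=4,fy=4,interpolation=3);b=cv2.resize(b,(360,440),interpolation=3)
cv2.imwrite("pics/crop0.png",cv2.hconcat([a,b]))
E
```

```text
(no output)
```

View pics/crop0.png

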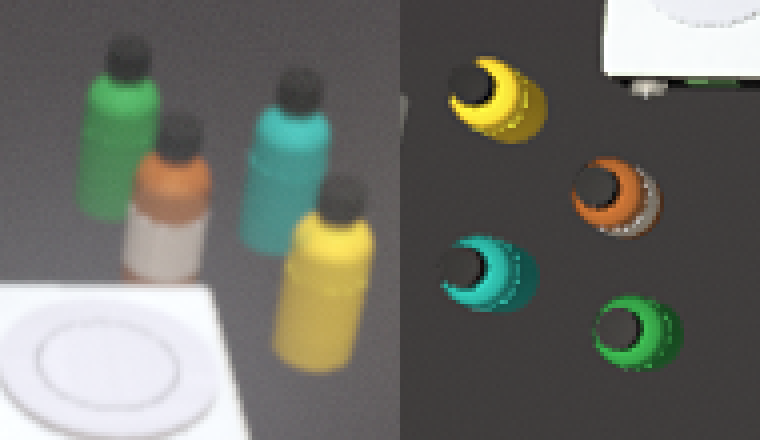

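```bash
cat > h.py <<'E'
import numpy as np, cv2
from scipy.spatial.transform import Rotation as R
def ray(f,u,v):
    p=cv2.undistortPoints(np.array([[[u,v]]],float),f["K"],f["dist_coeffs"])[0,0]
    T=np.asarray(f["T"]); d=T[:3,:3]@np.array([p[0],-p[1],-1.]); return T[:3,3],d
def atz(f,u,v,z):
    o,d=ray(f,u,v); return o+d*(z-o[2])/d[2]
def cloud(f):
    h,w=f["depth"].shape; uu,vv=np.meshgrid(np.arange(w),np.arange(h))
    p=cv2.undistortPoints(np.stack([uu,vv],-1).reshape(-1,1,2).astype(float),f["K"],f["dist_coeffs"])[:,0]
    d=f["depth"].reshape(-1,1); T=np.asarray(f["T"])
    P=np.hstack([p[:,:1]*d,-p[:,1:]*d,-d])@T[:3,:3].T+T[:3,3]
    P[d[:,0]==0]=np.nan
    return P.reshape(h,w,3)
E
python3 - <<'E'
from h import *
f={k:v for k,v in np.load("pics/top0.npz").items()}; P=cloud(f)
g={k:v for k,v in np.load("pics/scene0.npz").items()}; Q=cloud(g)
print("bench",np.nanmedian(P[320:370,100:250,2]),np.nanmedian(Q[300:350,400:600,2]))
B={"beaker":(428,274,28,21),"cover":(283,264,24,26),"bottle":(223,269,23,22),"jar":(331,224,19,20),"vial":(373,272,18,16),"stirrer":(228,188,62,70),"tray":(359,188,111,64),"yellow":(190,243,28,24),"green":(226,303,25,22),"turq":(188,288,27,23),"flask":(496,256,40,29),"wash":(336,131,28,38),"carton":(122,242,62,54)}
for n,(l,t,w,h) in B.items():
    p=P[t:t+h,l:l+w].reshape(-1,3); p=p[np.isfinite(p[:,2])]
    for zlo in (5,30,60,90):
        q=p[p[:,2]>zlo]
        if len(q)>5: print(n,zlo,len(q),"min",q.min(0).round(),"max",q.max(0).round(),"mid",((q.min(0)+q.max(0))/2).round(1))
B={"beaker":(180,187,30,38),"cover":(340,210,32,20),"bottle":(408,178,26,42),"jar":(294,229,26,32),"vial":(252,196,16,28),"stirrer":(365,220,80,65),"tray":(150,237,132,53)}
print('scene')
for n,(l,t,w,h) in B.items():
    p=Q[t:t+h,l:l+w].reshape(-1,3); p=p[np.isfinite(p[:,2])]
    for zlo in (5,30,60,90):
        q=p[p[:,2]>zlo]
        if len(q)>5: print(n,zlo,len(q),"min",q.min(0).round(),"max",q.max(0).round(),"mid",((q.min(0)+q.max(0))/2).round(1))
E
```

```text
bench 0.06918927779315709 1.1484627325290262
beaker 5 353 min [ 401. -331.    5.] max [ 455. -259.   87.] mid [ 428.  -295.2   45.8]
beaker 30 205 min [ 402. -317.   30.] max [ 455. -260.   87.] mid [ 428.4 -288.5   58.4]
beaker 60 112 min [ 402. -317.   60.] max [ 451. -260.   87.] mid [ 426.4 -288.5   73.5]
cover 5 382 min [407.  87.   5.] max [478. 151.  37.] mid [442.4 118.9  21.1]
cover 30 17 min [432. 111.  31.] max [446. 122.  37.] mid [439.  116.6  34.2]
bottle 5 337 min [403. 256.   5.] max [459. 310. 127.] mid [431.  282.8  65.9]
bottle 30 307 min [403. 256.  31.] max [448. 302. 127.] mid [425.4 279.2  78.7]
bottle 60 269 min [403. 257.  60.] max [448. 302. 127.] mid [425.7 279.6  93.5]
bottle 90 142 min [409. 261.  90.] max [444. 297. 127.] mid [426.6 278.8 108.4]
jar 5 309 min [533. -31.   5.] max [595.  18.  59.] mid [564.3  -6.7  31.9]
jar 30 296 min [533. -31.  31.] max [587.  17.  59.] mid [560.1  -7.   44.9]
vial 5 117 min [ 417. -151.    5.] max [ 460. -104.   71.] mid [ 438.7 -127.3   38. ]
vial 30 83 min [ 422. -135.   34.] max [ 445. -112.   71.] mid [ 433.6 -123
[... 3525 characters left out ...]
0.] max [ 454. -110.   64.] mid [ 437.7 -122.4   47. ]
vial 60 27 min [ 426. -134.   60.] max [ 449. -111.   64.] mid [ 437.1 -122.4   62. ]
stirrer 5 4142 min [437. 129.   5.] max [682. 315.  82.] mid [559.4 222.   43.3]
stirrer 30 3671 min [511. 146.  30.] max [682. 296.  82.] mid [596.3 220.8  55.8]
stirrer 60 2551 min [516. 147.  60.] max [679. 295.  82.] mid [597.6 220.9  70.8]
tray 5 2544 min [ 510. -380.    5.] max [815. -49. 149.] mid [ 662.4 -214.4   77.1]
tray 30 83 min [778. -67. 101.] max [815. -49. 149.] mid [796.5 -57.9 125.3]
tray 60 83 min [778. -67. 101.] max [815. -49. 149.] mid [796.5 -57.9 125.3]
tray 90 83 min [778. -67. 101.] max [815. -49. 149.] mid [796.5 -57.9 125.3]
```

```bash
python3 - <<'E'
import cv2
a=cv2.imread("pics/top0.png")
b=cv2.resize(a[180:300,215:295],None,fx=5,fy=5,interpolation=3);cv2.imwrite("pics/c1.png",b)
b=cv2.resize(a[180:300,325:475],None,fx=5,fy=5,interpolation=3);cv2.imwrite("pics/c2.png",b)
E
```

```text
(no output)
```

View pics/c1.png

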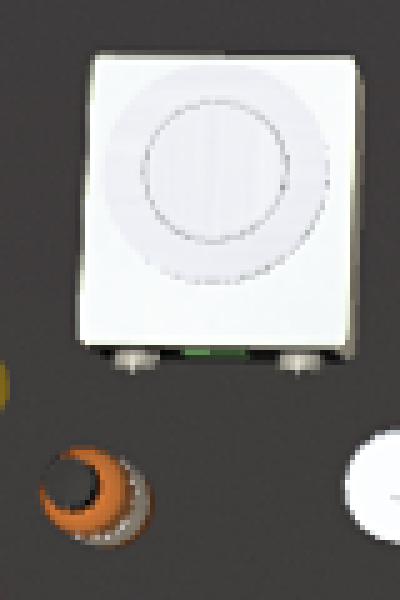

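View pics/c2.png

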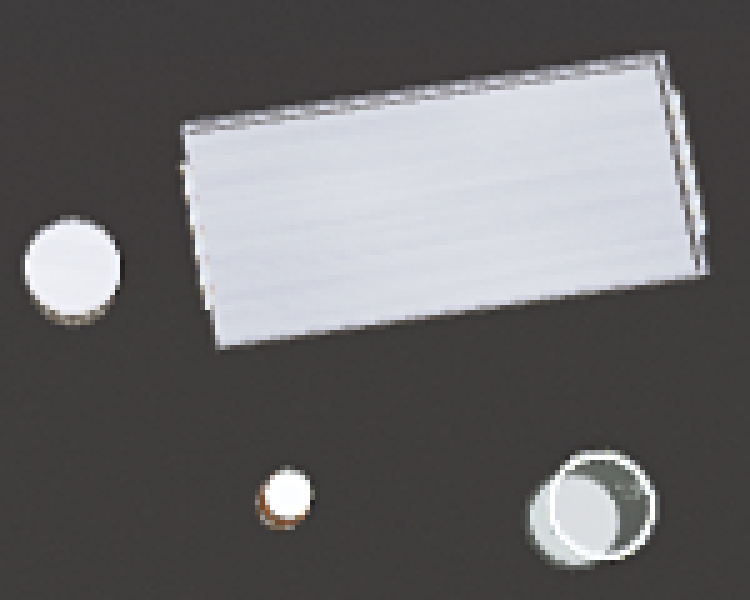

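```bash
python3 - <<'E'
from h import *
f={k:v for k,v in np.load("pics/top0.npz").items()}
g={k:v for k,v in np.load("pics/scene0.npz").items()}
c=lambda ox,oy,U,V:(ox+(U+.5)/5-.5,oy+(V+.5)/5-.5)
L={"beaker":(c(325,180,603,505),80),"vial":(c(325,180,287,495),61),"jar":(c(325,180,73,264),48),"bottle":(c(215,180,70,483),120),"plate":(c(215,180,216,174),74),"ring":(c(215,180,215,171),74),
"t1":(c(325,180,182,122),14),"t2":(c(325,180,664,52),14),"t3":(c(325,180,708,272),14),"t4":(c(325,180,218,348),14)}
for n,((u,v),z) in L.items(): print(n,atz(f,u,v,z).round(1))
# cover: segment white
def seg(fr,l,t,w,h,z,thr=150):
    im=fr["img"][t:t+h,l:l+w].min(2); m=(im>thr).astype(np.uint8)
    mm=cv2.moments(m,True); print("seg",mm["m00"],atz(fr,l+mm["m10"]/mm["m00"],t+mm["m01"]/mm["m00"],z).round(1))
seg(f,275,258,42,38,11)   # cover
seg(f,325,218,30,32,48)
seg(f,374,270,16,16,61)
# scene
for n,u,v,z in [("cover disc",356,220,11),("knob",355.5,213,33),("jar",307,239,48),("vial",260,202,61),("bottle cap",424.5,184,120),("beaker rim",194.5,195,80),("plate",407,242.5,74)]:
    print(n,atz(g,u,v,z).round(1))
m=(f["img"][185:255,355:470].min(2)>150).astype(np.uint8)
cs=max(cv2.findContours(m,0,2)[0],key=cv2.contourArea)
r=cv2.boxPoints(cv2.minAreaRect(cs))+[355,185]
W=np.array([atz(f,*p,14) for p in r]);print(W.round(1),W.mean(0).round(1),np.linalg.norm(np.diff(W,axis=0),axis=1))
E
```

```text
beaker [ 431.3 -290.1   80. ]
vial [ 435.1 -124.2   61. ]
jar [562.7  -6.2  48. ]
bottle [426.8 279.6 120. ]
plate [603.8 218.7  74. ]
ring [605.5 219.4  74. ]
t1 [653.6 -67.1  14. ]
t2 [ 699.8 -343.1   14. ]
t3 [ 571.5 -364.9   14. ]
t4 [522.6 -88.9  14. ]
seg 393.0 [440.5 116.6  11. ]
seg 290.0 [560.8  -5.8  48. ]
seg 73.0 [ 435.5 -124.6   61. ]
cover disc [443.4 119.4  11. ]
knob [443.6 117.   33. ]
jar [569.1  -3.   48. ]
vial [ 439.4 -121.4   61. ]
bottle cap [441.6 280.  120. ]
beaker rim [ 439.  -281.7   80. ]
plate [611.4 221.8  74. ]
[[ 651.8  -63.6   14. ]
 [ 700.8 -350.7   14. ]
 [ 571.1 -366.2   14. ]
 [ 523.   -83.6   14. ]] [ 611.7 -216.    14. ] [291.27363802 130.59456461 286.58886205]
```

```bash
cat >> h.py <<'E'
from math import *
def plan(x,y,z,psi=None,maxd=0.040):
    """print moves from the present pose: first turn about tool x (leveling incl.), then shift"""
    from rig import get_state
    s=get_state(); p=np.array(s["eef_pos"]); M=R.from_rotvec(s["eef_rot"]).as_matrix()
    cur=atan2(M[1,1],M[0,1])
    if psi is None: psi=degrees(cur)
    a=radians(psi)
    ch=[a,a+pi]; d=[(c-cur+pi)%(2*pi)-pi for c in ch]
    j6=s["joint_positions"][5]
    a=ch[int(np.argmin(np.abs(d)))]
    X=np.array([0,0,-1.]);Y=np.array([cos(a),sin(a),0]);D=np.stack([X,Y,np.cross(X,Y)],1)
    rv=R.from_matrix(M.T@D).as_rotvec(); dt=np.array([x,y,z])-p
    n=max(1,ceil(max(np.linalg.norm(rv)/0.12,0))); 
    dl=M.T@dt/1000; m=max(1,ceil(np.linalg.norm(dl)/maxd))
    print("t",round(s["t"],2),"pos",p.round(1),"psi",round(degrees(cur),1),"tilt",round(degrees(acos(min(1,-M[2,0]))),2),"j",np.round(s["joint_positions"],2),"op",round(s["opening"],1),"F",np.round(s["force"],1))
    print("turn total",rv.round(4),"shift total (m, present axes)",dl.round(4), "dist",round(float(np.linalg.norm(dl)),3))
    # combined rows, k rows
    k=max(n if np.linalg.norm(rv)>0.004 else 1,m); rows=[];Mi=M.copy()
    for i in range(k):
        rows.append(list((Mi.T@dt/1000/k).round(4))+list((rv/k).round(3)))
        Mi=Mi@R.from_rotvec(rv/k).as_matrix()
    print("rows",k); 
    for r in rows: print([float(v) for v in r])
E
python3 -c "
from h import *
plan(380,-290,240,90)"
```

```text
t 1.15 pos [ 131.  -559.9  231.3] psi -76.8 tilt 0.0 j [-1.36  0.32  1.56 -0.    1.26 -0.02] op 85.5 F [-0.8  0.1  0.3]
turn total [ 2.298e-01  0.000e+00 -1.000e-04] shift total (m, present axes) [-0.0087 -0.2061 -0.304 ] dist 0.367
rows 10
[-0.0009, -0.0206, -0.0304, 0.023, 0.0, -0.0]
[-0.0009, -0.0213, -0.0299, 0.023, 0.0, -0.0]
[-0.0009, -0.022, -0.0294, 0.023, 0.0, -0.0]
[-0.0009, -0.0227, -0.0289, 0.023, 0.0, -0.0]
[-0.0009, -0.0233, -0.0284, 0.023, 0.0, -0.0]
[-0.0009, -0.024, -0.0278, 0.023, 0.0, -0.0]
[-0.0009, -0.0246, -0.0273, 0.023, 0.0, -0.0]
[-0.0009, -0.0252, -0.0267, 0.023, 0.0, -0.0]
[-0.0009, -0.0258, -0.0261, 0.023, 0.0, -0.0]
[-0.0009, -0.0264, -0.0255, 0.023, 0.0, -0.0]
```

Request:
jog_arm:
  plan:
    - [-0.001, -0.0206, -0.0304, 0.023, 0, 0]
    - [-0.001, -0.0213, -0.0299, 0.023, 0, 0]
    - [-0.001, -0.022, -0.0294, 0.023, 0, 0]
    - [-0.001, -0.0227, -0.0289, 0.023, 0, 0]
    - [-0.001, -0.0233, -0.0284, 0.023, 0, 0]
    - [-0.001, -0.024, -0.0278, 0.023, 0, 0]
    - [-0.001, -0.0246, -0.0273, 0.023, 0, 0]
    - [-0.001, -0.0252, -0.0267, 0.023, 0, 0]

```text
t: 1.82
eef_pos: [334.4, -342.7, 238.1]
eef_rot: [2.207, 0.021, -2.208]
force: [0.5, -1.1, -0.6]
opening: 85.3
```

```bash
python3 -c "
from h import *
plan(380,-290,240,90)
from rig import *
f=grab_frame('wrist');cv2.imwrite('pics/w1.png',f['img']);np.savez('pics/w1.npz',**{k:np.array(v) for k,v in f.items()})
print(f['T'].round(2),spot_in('wrist','beaker'),spot_in('wrist','vial'))
"
```

```text
t 1.82 pos [ 334.4 -342.7  238.1] psi -88.7 tilt 0.25 j [-0.82  0.16  1.76 -0.    1.21  0.73] op 85.3 F [ 0.5 -1.1 -0.6]
turn total [ 0.0235  0.0004 -0.0044] shift total (m, present axes) [-0.0021 -0.0516 -0.0468] dist 0.07
rows 2
[-0.0011, -0.0258, -0.0234, 0.012, 0.0, -0.002]
[-0.001, -0.0261, -0.0231, 0.012, 0.0, -0.002]
[[ 2.0000e-02  9.6000e-01  2.8000e-01  4.0616e+02]
 [-1.0000e+00  2.0000e-02  1.0000e-02 -3.4041e+02]
 [ 0.0000e+00 -2.8000e-01  9.6000e-01  3.8029e+02]
 [ 0.0000e+00  0.0000e+00  0.0000e+00  1.0000e+00]] [{'box': [225.1, 72.0, 74.4, 76.4], 'conf': 0.87}] [{'box': [65.2, 91.9, 67.7, 33.6], 'conf': 0.69}]
```

View pics/w1.png

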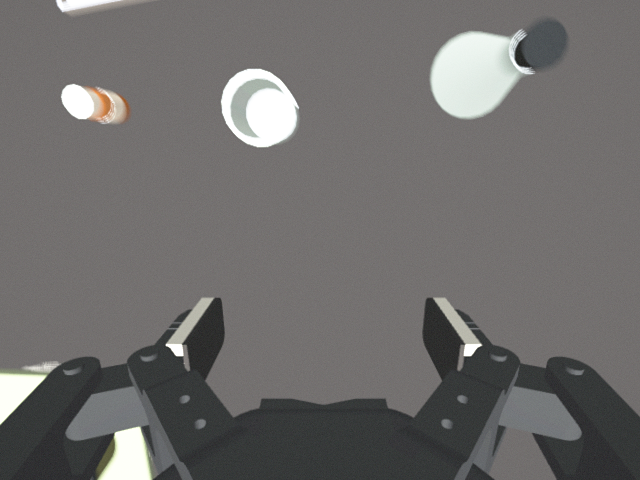

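```bash
python3 - <<'E'
from h import *
f={k:v for k,v in np.load("pics/w1.npz").items()}
b=cv2.resize(f["img"][55:160,210:315],None,fx=5,fy=5,interpolation=3);cv2.imwrite("pics/c3.png",b)
print(atz(f,259,104.5,80),atz(f,271,116,3),atz(f,79,101,61))
E
```

```text
[ 434.73001719 -287.74244379   80.        ] [ 430.98445098 -286.52725083    3.        ] [ 437.18211981 -124.34485297   61.        ]
```

View pics/c3.png

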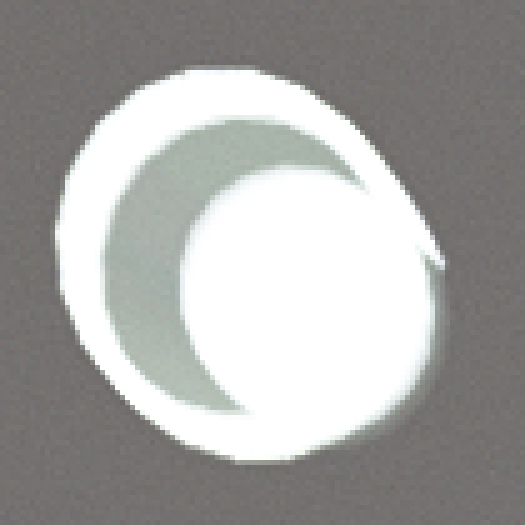

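Request:
jog_arm:
  plan:
    - [0.022, -0.0137, -0.0247, 0.012, 0, -0.004]
    - [0.022, -0.0137, -0.0247, 0.012, 0, 0]
    - [0.022, -0.0137, -0.0247, 0, 0, 0]
    - [0.022, -0.0137, -0.0247, 0, 0, 0]
    - [0, 0, 0, 0, 0, 0]

```text
t: 2.38
eef_pos: [435.1, -291.8, 149.5]
eef_rot: [2.222, -0.013, -2.212]
force: [-0.2, 0.2, -0.1]
opening: 85.1
```

```bash
python3 -c "
from h import *
plan(433,-288,32,90)
"
```

```text
t 2.38 pos [ 435.1 -291.8  149.5] psi -90.1 tilt 0.64 j [-0.61  0.3   1.81 -0.01  1.02  0.97] op 85.1 F [-0.2  0.2 -0.1]
turn total [-0.0012 -0.0042 -0.0104] shift total (m, present axes) [ 0.1175 -0.005   0.0026] dist 0.118
rows 3
[0.0392, -0.0017, 0.0009, -0.0, -0.001, -0.003]
[0.0392, -0.0015, 0.0008, -0.0, -0.001, -0.003]
[0.0392, -0.0014, 0.0008, -0.0, -0.001, -0.003]
```

Request:
jog_arm:
  plan:
    - [0.035, -0.0017, 0.001, 0, -0.004, -0.01]
    - [0.035, -0.0015, 0.0008, 0, 0, 0]
    - [0.03, -0.001, 0.0004, 0, 0, 0]
    - [0.017, 0, 0, 0, 0, 0]
    - [0, 0, 0, 0, 0, 0]

```text
t: 2.8
eef_pos: [432.9, -295.4, 30.1]
eef_rot: [2.223, -0.009, -2.215]
force: [0.4, 0.5, -0.2]
opening: 85.1
```

Request:
jog_arm:
  plan:
    - [0, 0, 0, 0, 0, 0]
    - [0, 0, 0, 0, 0, 0]
    - [0, 0, 0, 0, 0, 0]
    - [0, 0, 0, 0, 0, 0]
    - [0, 0, 0, 0, 0, 0]
    - [0, 0, 0, 0, 0, 0]
    - [0, 0, 0, 0, 0, 0]
    - [0, 0, 0, 0, 0, 0]
  hand: -1
  squeeze: 30

```text
t: 3.47
eef_pos: [434.1, -301.1, 36.8]
eef_rot: [2.231, -0.021, -2.204]
force: [-0.2, -0.3, -0.8]
opening: 54.9
```

```bash
python3 -c "
from h import *
plan(433,-288,220,90)
"
```

```text
t 3.47 pos [ 434.1 -301.1   36.8] psi -90.3 tilt 1.02 j [-0.63  0.44  1.94 -0.01  0.74  0.95] op 54.9 F [-0.2 -0.3 -0.8]
turn total [-0.0055 -0.0118 -0.0132] shift total (m, present axes) [-0.1833 -0.0107 -0.001 ] dist 0.184
rows 5
[-0.0367, -0.0021, -0.0002, -0.001, -0.002, -0.003]
[-0.0367, -0.0022, -0.0001, -0.001, -0.002, -0.003]
[-0.0367, -0.0023, -0.0, -0.001, -0.002, -0.003]
[-0.0366, -0.0024, 0.0001, -0.001, -0.002, -0.003]
[-0.0366, -0.0025, 0.0001, -0.001, -0.002, -0.003]
```

Request:
jog_arm:
  plan:
    - [-0.03, -0.002, 0, -0.001, -0.003, -0.003]
    - [-0.037, -0.002, 0, -0.001, -0.003, -0.003]
    - [-0.037, -0.002, 0, -0.001, -0.003, -0.003]
    - [-0.037, -0.002, 0, -0.001, -0.003, -0.003]
    - [-0.037, -0.002, 0, 0, 0, 0]

```text
t: 3.88
eef_pos: [428.7, -286.1, 212.9]
eef_rot: [-2.194, -0.013, 2.236]
force: [0.5, -1.1, -1.0]
opening: 54.9
```

Request:
jog_arm:
  plan:
    - [0, 0, 0, 0, 0, 0]

```text
t: 3.97
eef_pos: [432.1, -288.0, 220.5]
eef_rot: [-2.212, -0.004, 2.227]
force: [1.4, -0.5, 0.2]
opening: 55.0
```

Request:
jog_arm:
  plan:
    - [0, 0, 0, 0, 0, 0]

```text
t: 4.05
eef_pos: [432.4, -288.1, 221.8]
eef_rot: [-2.215, -0.003, 2.226]
force: [0.2, 0.4, -1.6]
opening: 54.9
```

```bash
python3 -c "
from h import *
from rig import *
f=grab_frame('wrist');cv2.imwrite('pics/w2.png',f['img']);np.savez('pics/w2.npz',**{k:np.array(v) for k,v in f.items()})
plan(600,219,240,90)
"
```

```text
t 4.1 pos [ 432.9 -288.4  222.2] psi -90.0 tilt 0.21 j [-0.61  0.24  1.7  -0.    1.2   0.96] op 54.6 F [ 0.3 -0.4 -0.2]
turn total [0.0003 0.0035 0.0014] shift total (m, present axes) [-0.0177 -0.5074 -0.1672] dist 0.535
rows 14
[-0.0013, -0.0362, -0.0119, 0.0, 0.0, 0.0]
[-0.0013, -0.0362, -0.0119, 0.0, 0.0, 0.0]
[-0.0013, -0.0362, -0.0119, 0.0, 0.0, 0.0]
[-0.0013, -0.0362, -0.0119, 0.0, 0.0, 0.0]
[-0.0013, -0.0362, -0.0119, 0.0, 0.0, 0.0]
[-0.0013, -0.0362, -0.0119, 0.0, 0.0, 0.0]
[-0.0013, -0.0362, -0.0119, 0.0, 0.0, 0.0]
[-0.0013, -0.0362, -0.0119, 0.0, 0.0, 0.0]
[-0.0013, -0.0362, -0.0119, 0.0, 0.0, 0.0]
[-0.0013, -0.0362, -0.0119, 0.0, 0.0, 0.0]
[-0.0013, -0.0362, -0.0119, 0.0, 0.0, 0.0]
[-0.0013, -0.0362, -0.0119, 0.0, 0.0, 0.0]
[-0.0013, -0.0362, -0.0119, 0.0, 0.0, 0.0]
[-0.0013, -0.0362, -0.0119, 0.0, 0.0, 0.0]
```

View pics/w2.png

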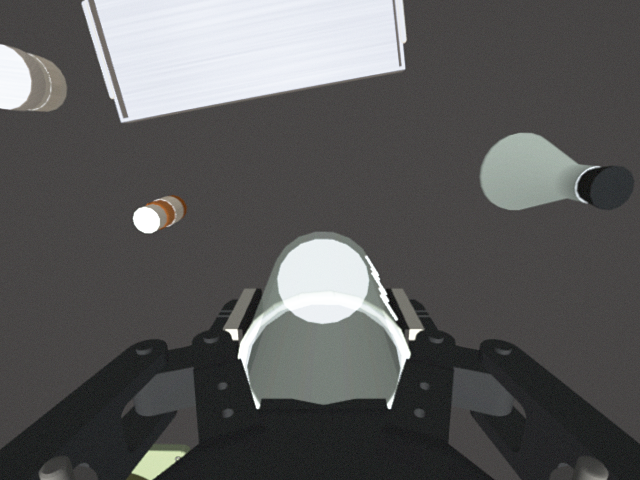

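```bash
python3 - <<'E'
from h import *
f={k:v for k,v in np.load("pics/w2.npz").items()}
P=cloud(f)
print(np.nanmedian(P[262:285,305:340].reshape(-1,3),0), P[250,324],P[310,324],P[290,324])
print(P[240:330:6,324].round(0)[:,[0,2]].tolist()); print(P[278,270:380:6].round(0)[:,[1,2]].tolist())
for z in (183,186,189): print(atz(f,323.5,278,z))
E
```

```text
[ 458.95742127 -287.66587246  249.93081801] [ 458.92045664 -288.3592656   223.27424968] [ 414.36249472 -288.39184144  194.07332732] [ 459.10460573 -288.38466939  264.76112413]
[[459.0, 208.0], [458.0, 216.0], [459.0, 226.0], [459.0, 234.0], [459.0, 242.0], [458.0, 246.0], [459.0, 254.0], [459.0, 259.0], [459.0, 264.0], [459.0, 268.0], [458.0, 269.0], [417.0, 194.0], [413.0, 195.0], [409.0, 193.0], [406.0, 195.0]]
[[-264.0, 221.0], [-269.0, 238.0], [-272.0, 243.0], [-275.0, 248.0], [-277.0, 249.0], [-280.0, 251.0], [-282.0, 253.0], [-284.0, 255.0], [-286.0, 255.0], [-288.0, 256.0], [-290.0, 255.0], [-293.0, 255.0], [-295.0, 253.0], [-297.0, 252.0], [-299.0, 250.0], [-302.0, 247.0], [-305.0, 241.0], [-308.0, 234.0], [-313.0, 219.0]]
[ 428.87960583 -288.0816085   183.        ]
[ 430.13953577 -288.08679456  186.        ]
[ 431.39946572 -288.09198062  189.        ]
```

Request:
jog_arm:
  plan:
    - [-0.001, -0.02, -0.005, 0, 0, 0]
    - [-0.001, -0.036, -0.008, 0, 0, 0]
    - [-0.001, -0.036, -0.008, 0, 0, 0]
    - [-0.001, -0.036, -0.008, 0, 0, 0]
    - [-0.001, -0.036, -0.008, 0, 0, 0]
    - [-0.001, -0.036, -0.008, 0, 0, 0]
    - [-0.001, -0.036, -0.008, 0, 0, 0]
    - [-0.001, -0.036, -0.008, 0, 0, 0]

```text
t: 4.77
eef_pos: [490.3, -11.3, 217.3]
eef_rot: [-2.186, 0.011, 2.24]
force: [0.9, -0.2, -0.6]
opening: 55.0
```

Request:
jog_arm:
  plan:
    - [-0.001, -0.036, -0.007, 0, 0, 0]
    - [-0.001, -0.036, -0.007, 0, 0, 0]
    - [-0.001, -0.036, -0.007, 0, 0, 0]
    - [-0.001, -0.036, -0.007, 0, 0, 0]
    - [-0.001, -0.036, -0.007, 0, 0, 0]
    - [-0.001, -0.036, -0.007, 0, 0, 0]
    - [-0.001, -0.02, -0.004, 0, 0, 0]
    - [0, 0, 0, 0, 0, 0]

```text
t: 5.43
eef_pos: [533.8, 241.9, 206.5]
eef_rot: [-2.164, 0.008, 2.274]
force: [0.5, -0.5, -0.7]
opening: 55.0
```

```bash
python3 -c "
from h import *
from rig import *
f=grab_frame('wrist');cv2.imwrite('pics/w3.png',f['img']);np.savez('pics/w3.npz',**{k:np.array(v) for k,v in f.items()})
plan(606,219,180,90)
"
```

```text
t 5.48 pos [533.1 240.1 205.9] psi -90.3 tilt 2.97 j [0.39 0.38 1.55 0.02 1.27 1.97] op 54.7 F [ 0.4 -0.6 -1.8]
turn total [-0.006   0.0517 -0.0035] shift total (m, present axes) [ 0.0222  0.0206 -0.0743] dist 0.08
rows 3
[0.0074, 0.0069, -0.0248, -0.002, 0.017, -0.001]
[0.0078, 0.0069, -0.0246, -0.002, 0.017, -0.001]
[0.0082, 0.007, -0.0245, -0.002, 0.017, -0.001]
```

View pics/w3.png

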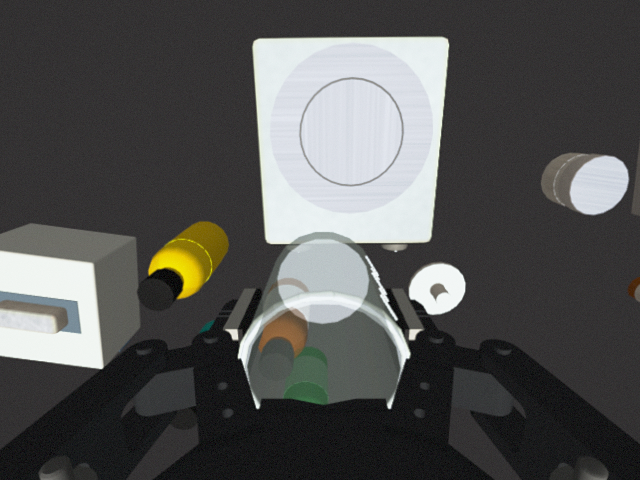

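```bash
python3 - <<'E'
from h import *
f={k:v for k,v in np.load("pics/w3.npz").items()}
print(atz(f,351.5,131.5,74),atz(f,351.5,130.5,74))
for u,v in [(351,43),(351,213),(270,128),(432,128)]: print(atz(f,u,v,74))
for u,v in [(351.5,77.5),(351.5,186),(300,131),(403.5,131)]: print('r',atz(f,u,v,74))
print('cover',atz(f,438,288.5,11)); print('jar',atz(f,599,184,48))
E
```

```text
[606.54947548 219.84250803  74.        ] [607.27713752 219.85749788  74.        ]
[666.60491267 221.39506946  74.        ]
[542.66905875 218.89980137  74.        ]
[609.46235359 281.72652708  74.        ]
[608.97709868 158.61092237  74.        ]
r [644.17711405 220.6032101   74.        ]
r [564.8988616 218.9681102  74.       ]
r [607.11921611 259.01598555  74.        ]
r [606.80757572 180.21539754  74.        ]
cover [440.68245581 116.13830916  11.        ]
jar [561.79429906  -4.12584205  48.        ]
```

Request:
jog_arm:
  plan:
    - [0.007, 0.0069, -0.0248, -0.002, 0.026, 0]
    - [0.016, 0.0069, -0.0246, -0.002, 0.026, 0]
    - [0.02, 0.006, -0.0245, 0, 0, 0]
    - [0.02, 0, 0, 0, 0, 0]
    - [0, 0, 0, 0, 0, 0]
    - [0, 0, 0, 0, 0, 0]

```text
t: 5.98
eef_pos: [604.2, 211.9, 132.1]
eef_rot: [2.206, -0.015, -2.228]
force: [-0.2, 0.3, -0.5]
opening: 55.0
```

```bash
python3 -c "
from h import *
plan(607,220,110,90)
"
```

```text
t 5.98 pos [604.2 211.9 132.1] psi -90.1 tilt 0.87 j [ 0.32  0.5   1.54 -0.01  1.12  1.9 ] op 55.0 F [-0.2  0.3 -0.5]
turn total [-0.0023  0.0098 -0.0115] shift total (m, present axes) [ 0.022  -0.0083 -0.003 ] dist 0.024
rows 1
[0.022, -0.0083, -0.003, -0.002, 0.01, -0.012]
```

Request:
jog_arm:
  plan:
    - [0.006, -0.005, -0.002, -0.002, 0.01, -0.012]
    - [0.006, -0.003, -0.001, 0, 0, 0]
    - [0, 0, 0, 0, 0, 0]
    - [0, 0, 0, 0, 0, 0]

```text
t: 6.32
eef_pos: [605.8, 217.4, 121.2]
eef_rot: [-2.219, 0.003, 2.222]
force: [-0.2, -0.2, -0.7]
opening: 55.0
```

```bash
python3 -c "
from h import *
from rig import *
f=grab_frame('wrist');cv2.imwrite('pics/w4.png',f['img']);np.savez('pics/w4.npz',**{k:np.array(v) for k,v in f.items()})
plan(607,220,107,90)
"
```

```text
t 6.37 pos [605.8 217.4 121.4] psi -90.1 tilt 0.07 j [ 0.33  0.51  1.55 -0.    1.08  1.9 ] op 54.9 F [-0.2  0.1 -1. ]
turn total [-0.0022  0.001  -0.0008] shift total (m, present axes) [ 0.0143 -0.0026 -0.0012] dist 0.015
rows 1
[0.0143, -0.0026, -0.0012, -0.002, 0.001, -0.001]
```

View pics/w4.png

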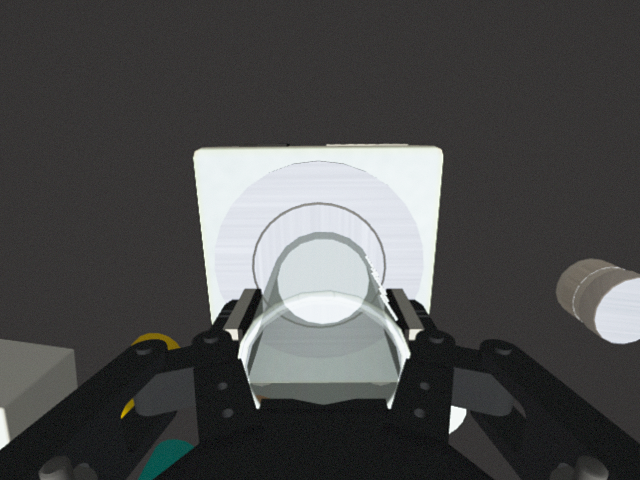

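Request:
jog_arm:
  plan:
    - [0.005, -0.002, -0.001, -0.002, 0, 0]
    - [0.004, -0.001, 0, 0, 0, 0]
    - [0.002, 0, 0, 0, 0, 0]
    - [0, 0, 0, 0, 0, 0]

```text
t: 6.7
eef_pos: [607.3, 221.2, 111.7]
eef_rot: [2.224, 0.001, -2.219]
force: [-0.3, -0.5, -0.3]
opening: 54.7
```

```bash
python3 -c "
from h import *
plan(607,220,107,90)
"
```

```text
t 6.7 pos [607.3 221.2 111.7] psi -90.0 tilt 0.13 j [ 0.33  0.52  1.56 -0.    1.06  1.9 ] op 54.7 F [-0.3 -0.5 -0.3]
turn total [ 0.0007 -0.0022  0.0001] shift total (m, present axes) [0.0047 0.0012 0.0003] dist 0.005
rows 1
[0.0047, 0.0012, 0.0003, 0.001, -0.002, 0.0]
```

Request:
jog_arm:
  plan:
    - [0.002, 0, 0, 0, -0.002, 0]
    - [0.001, 0.0005, 0, 0, 0, 0]
    - [0, 0, 0, 0, 0, 0]

```text
t: 6.95
eef_pos: [607.2, 220.8, 108.3]
eef_rot: [2.221, 0.001, -2.221]
force: [-0.8, -0.8, -1.0]
opening: 54.7
```

Request:
jog_arm:
  plan:
    - [0.001, 0, 0, 0, 0, 0]
    - [0.001, 0, 0, 0, 0, 0]

```text
t: 7.12
eef_pos: [607.4, 220.8, 106.3]
eef_rot: [2.221, 0.001, -2.221]
force: [0.9, -0.1, -0.7]
opening: 54.7
```

```bash
python3 -c "
from h import *
from rig import *
f=grab_frame('wrist');cv2.imwrite('pics/w5.png',f['img'][140:400,180:460]);
P=cloud(f);print(P[240:310:8,324].round(1)[:,[0,2]].tolist(), P[200,320],P[180,320])
plan(607,220,107,90)
"
```

```text
[[633.8, 91.6], [633.5, 103.5], [633.5, 114.8], [633.8, 125.1], [634.1, 134.3], [634.2, 141.8], [634.2, 148.5], [634.2, 154.3], [630.8, 152.9]] [650.01838117 222.56662451  72.93151919] [660.46634647 222.53876835  74.21458046]
t 7.17 pos [607.3 220.7 106.1] psi -89.9 tilt 0.01 j [ 0.33  0.52  1.56 -0.    1.05  1.9 ] op 54.7 F [ 0.4  0.7 -1.6]
turn total [ 0.001   0.0001 -0.0001] shift total (m, present axes) [-0.0009  0.0007  0.0003] dist 0.001
rows 1
[-0.0009, 0.0007, 0.0003, 0.001, 0.0, -0.0]
```

View pics/w5.png

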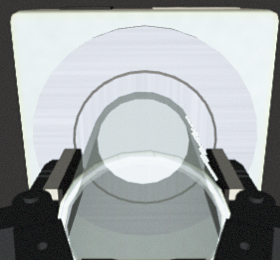

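Request:
jog_arm:
  plan:
    - [0.001, 0, 0, 0, 0, 0]
    - [0.001, 0, 0, 0, 0, 0]
    - [0, 0, 0, 0, 0, 0]

```text
t: 7.42
eef_pos: [607.5, 220.8, 106.3]
eef_rot: [2.223, 0.001, -2.22]
force: [0.1, -0.6, -1.4]
opening: 54.9
```

Request:
jog_arm:
  plan:
    - [0.002, 0, 0, 0, 0, 0]
    - [0.001, 0, 0, 0, 0, 0]

```text
t: 7.58
eef_pos: [608.0, 221.0, 105.9]
eef_rot: [-2.225, -0.002, 2.218]
force: [-2.5, -1.2, 3.7]
opening: 54.9
```

Request:
jog_arm:
  plan:
    - [-0.001, 0, 0, 0, 0, 0]
    - [0, 0, 0, 0, 0, 0]
    - [0, 0, 0, 0, 0, 0]
    - [0, 0, 0, 0, 0, 0]
    - [0, 0, 0, 0, 0, 0]
  hand: 1

```text
t: 8.0
eef_pos: [608.4, 221.1, 106.8]
eef_rot: [-2.226, -0.002, 2.216]
force: [0.1, 0.3, 0.2]
opening: 85.5
```

Request:
jog_arm:
  plan:
    - [-0.02, 0, 0, 0, 0, 0]
    - [-0.035, 0, 0, 0, 0, 0]
    - [-0.035, 0, 0, 0, 0, 0]
    - [-0.035, 0, 0, 0, 0, 0]

```text
t: 8.33
eef_pos: [603.0, 219.2, 224.2]
eef_rot: [2.197, -0.006, -2.238]
force: [0.4, -0.0, -0.6]
opening: 85.3
```

```bash
python3 -c "
from h import *
plan(400,116,200,90)
"
```

```text
t 8.33 pos [603.  219.2 224.2] psi -90.0 tilt 1.12 j [ 0.33  0.44  1.4  -0.    1.33  1.9 ] op 85.3 F [ 0.4 -0.  -0.6]
turn total [ 0.0007  0.0184 -0.0065] shift total (m, present axes) [0.0287 0.1029 0.2026] dist 0.229
rows 6
[0.0048, 0.0172, 0.0338, 0.0, 0.003, -0.001]
[0.0047, 0.0172, 0.0338, 0.0, 0.003, -0.001]
[0.0045, 0.0172, 0.0338, 0.0, 0.003, -0.001]
[0.0044, 0.0172, 0.0338, 0.0, 0.003, -0.001]
[0.0043, 0.0172, 0.0338, 0.0, 0.003, -0.001]
[0.0042, 0.0172, 0.0338, 0.0, 0.003, -0.001]
```

Request:
jog_arm:
  plan:
    - [0, 0.015, 0.03, 0, 0.01, -0.003]
    - [0, 0.0172, 0.0338, 0, 0.01, -0.003]
    - [0.008, 0.0172, 0.0338, 0, 0.003, 0]
    - [0.008, 0.0172, 0.0338, 0, 0.003, 0]
    - [0.008, 0.0172, 0.0338, 0, 0.003, 0]
    - [0.008, 0.0172, 0.0338, 0, 0.003, 0]
    - [0, 0, 0, 0, 0, 0]
    - [0, 0, 0, 0, 0, 0]
  hand: 0.05

```text
t: 9.0
eef_pos: [401.1, 116.4, 194.0]
eef_rot: [-2.258, -0.01, 2.178]
force: [-0.3, 0.4, 0.9]
opening: 45.0
```

```bash
python3 -c "
from h import *
from rig import *
f=grab_frame('wrist');cv2.imwrite('pics/w6.png',f['img']);np.savez('pics/w6.npz',**{k:np.array(v) for k,v in f.items()})
plan(441,117,60,90)
print(spot_in('wrist','cover'))
"
```

```text
t 9.05 pos [400.3 116.3 193.6] psi -89.9 tilt 1.94 j [ 0.26  0.08  1.98 -0.    1.05  1.83] op 44.5 F [-1.4 -0.3 -1.1]
turn total [ 0.0018 -0.0332  0.0063] shift total (m, present axes) [ 0.1349  0.0002 -0.0363] dist 0.14
rows 4
[0.0337, 0.0001, -0.0091, 0.0, -0.008, 0.002]
[0.0336, -0.0, -0.0093, 0.0, -0.008, 0.002]
[0.0336, -0.0001, -0.0096, 0.0, -0.008, 0.002]
[0.0335, -0.0001, -0.0099, 0.0, -0.008, 0.002]
[{'box': [291.9, 152.5, 66.0, 66.1], 'conf': 0.83}]
```

View pics/w6.png

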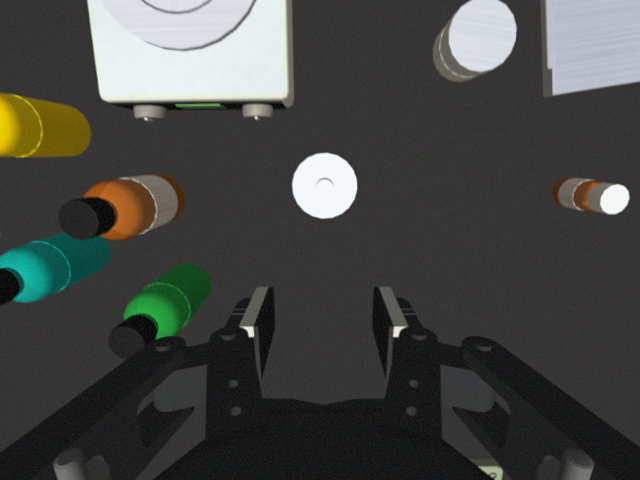

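```bash
python3 - <<'E'
from h import *
f={k:v for k,v in np.load("pics/w6.npz").items()}
for n,u,v,z in [("cover",325,185.5,11),("bottle",87.5,217,120),("vial",613,199,61),("jar",482.5,34,48)]: print(n,atz(f,u,v,z).round(1))
E
```

```text
cover [439.4 116.3  11. ]
bottle [428.1 273.8 120. ]
vial [ 434.1 -122.4   61. ]
jar [559.4  -5.1  48. ]
```

Request:
jog_arm:
  plan:
    - [0.03, 0, -0.0091, 0, -0.016, 0.003]
    - [0.0336, 0, -0.0093, 0, -0.016, 0.003]
    - [0.0336, 0, -0.0096, 0, 0, 0]
    - [0.02, 0, -0.0099, 0, 0, 0]
    - [0, 0, 0, 0, 0, 0]
    - [0, 0, 0, 0, 0, 0]

```text
t: 9.6
eef_pos: [458.3, 122.5, 78.0]
eef_rot: [-2.244, -0.011, 2.196]
force: [-0.1, 0.1, 0.7]
opening: 44.8
```

```bash
python3 -c "
from h import *
plan(440.5,116.5,16,90)
"
```

```text
t 9.6 pos [458.3 122.5  78. ] psi -89.8 tilt 1.29 j [0.24 0.32 2.02 0.   0.78 1.8 ] op 44.8 F [-0.1  0.1  0.7]
turn total [ 0.0037 -0.0217  0.0062] shift total (m, present axes) [0.0616 0.0063 0.0192] dist 0.065
rows 2
[0.0308, 0.0031, 0.0096, 0.002, -0.011, 0.003]
[0.0309, 0.0031, 0.0092, 0.002, -0.011, 0.003]
```

Request:
jog_arm:
  plan:
    - [0.012, 0.003, 0.009, 0.002, -0.011, 0.003]
    - [0.015, 0.003, 0.008, 0.002, -0.011, 0.003]
    - [0.008, 0, 0, 0, 0, 0]
    - [0, 0, 0, 0, 0, 0]
    - [0, 0, 0, 0, 0, 0]

```text
t: 10.02
eef_pos: [444.1, 117.8, 44.7]
eef_rot: [-2.228, -0.003, 2.214]
force: [0.5, 0.2, 0.4]
opening: 44.9
```

```bash
python3 -c "
from h import *
plan(440.5,116.5,16,90)
"
```

```text
t 10.02 pos [444.1 117.8  44.7] psi -90.0 tilt 0.38 j [0.23 0.35 2.08 0.   0.7  1.8 ] op 44.9 F [0.5 0.2 0.4]
turn total [ 0.0004 -0.0063  0.0019] shift total (m, present axes) [0.0286 0.0014 0.0037] dist 0.029
rows 1
[0.0286, 0.0014, 0.0037, 0.0, -0.006, 0.002]
```

Request:
jog_arm:
  plan:
    - [0.012, 0.001, 0.002, 0, -0.006, 0.002]
    - [0.01, 0, 0.001, 0, 0, 0]
    - [0.003, 0, 0, 0, 0, 0]
    - [0, 0, 0, 0, 0, 0]

```text
t: 10.35
eef_pos: [444.2, 117.9, 22.9]
eef_rot: [-2.231, -0.003, 2.21]
force: [-0.5, -0.5, -1.2]
opening: 45.2
```

```bash
python3 -c "
from h import *
plan(440.5,116.5,15.5,90)
"
```

```text
t 10.35 pos [444.2 117.9  22.9] psi -90.0 tilt 0.55 j [ 0.23  0.39  2.1  -0.    0.64  1.8 ] op 45.2 F [-0.5 -0.5 -1.2]
turn total [ 0.0008 -0.0093  0.0021] shift total (m, present axes) [0.0074 0.0014 0.0037] dist 0.008
rows 1
[0.0074, 0.0014, 0.0037, 0.001, -0.009, 0.002]
```

Request:
jog_arm:
  plan:
    - [0.004, 0.0014, 0.004, 0, -0.009, 0.002]
    - [0.002, 0, 0.001, 0, 0, 0]
    - [0, 0, 0, 0, 0, 0]

```text
t: 10.6
eef_pos: [440.3, 116.8, 18.3]
eef_rot: [2.225, 0.002, -2.217]
force: [-0.3, -0.5, 0.4]
opening: 44.7
```

```bash
python3 -c "
from h import *
plan(440.5,116.5,15,90)
"
```

```text
t 10.6 pos [440.3 116.8  18.3] psi -89.9 tilt 0.21 j [0.23 0.39 2.11 0.   0.63 1.8 ] op 44.7 F [-0.3 -0.5  0.4]
turn total [ 0.001  -0.0035  0.0009] shift total (m, present axes) [ 0.0033  0.0003 -0.0002] dist 0.003
rows 1
[0.0033, 0.0003, -0.0002, 0.001, -0.004, 0.001]
```

Knob grip at z≈16 leaves clearance to the disc.

Request:
jog_arm:
  plan:
    - [0.002, 0, 0, 0, -0.003, 0]
    - [0, 0, 0, 0, 0, 0]
    - [0, 0, 0, 0, 0, 0]
    - [0, 0, 0, 0, 0, 0]
    - [0, 0, 0, 0, 0, 0]
    - [0, 0, 0, 0, 0, 0]
  hand: -1
  squeeze: 40

```text
t: 11.1
eef_pos: [441.0, 117.0, 17.2]
eef_rot: [-2.224, -0.003, 2.219]
force: [0.4, 0.5, -1.0]
opening: 14.6
```

```bash
python3 -c "
from h import *
plan(440.5,116.5,60,90)
"
```

```text
t 11.1 pos [441.  117.   17.2] psi -89.9 tilt 0.15 j [0.23 0.4  2.11 0.   0.63 1.8 ] op 14.6 F [ 0.4  0.5 -1. ]
turn total [ 0.0009 -0.0022  0.0014] shift total (m, present axes) [-0.0429  0.0005  0.0004] dist 0.043
rows 2
[-0.0214, 0.0002, 0.0002, 0.0, -0.001, 0.001]
[-0.0214, 0.0002, 0.0002, 0.0, -0.001, 0.001]
```

Request:
jog_arm:
  plan:
    - [-0.02, 0, 0, 0, 0, 0]
    - [-0.03, 0, 0, 0, 0, 0]
    - [-0.036, 0, 0, 0, 0, 0]
    - [-0.036, 0, 0, 0, 0, 0]
    - [-0.036, 0, 0, 0, 0, 0]
    - [-0.03, 0, 0, 0, 0, 0]
    - [0, 0, 0, 0, 0, 0]
    - [0, 0, 0, 0, 0, 0]

```text
t: 11.77
eef_pos: [439.2, 116.2, 212.4]
eef_rot: [2.217, 0.001, -2.225]
force: [0.2, -0.2, -1.2]
opening: 14.4
```

```bash
python3 -c "
from h import *
from rig import *
plan(540,220,220,90)
f=grab_frame('wrist');cv2.imwrite('pics/w7.png',f['img']);np.savez('pics/w7.npz',**{k:np.array(v) for k,v in f.items()})
"
```

```text
t 11.77 pos [439.2 116.2 212.4] psi -89.9 tilt 0.22 j [0.23 0.15 1.85 0.   1.15 1.8 ] op 14.4 F [ 0.2 -0.2 -1.2]
turn total [ 0.0009  0.0039 -0.0003] shift total (m, present axes) [-0.0081 -0.1037 -0.1009] dist 0.145
rows 4
[-0.002, -0.0259, -0.0252, 0.0, 0.001, -0.0]
[-0.002, -0.0259, -0.0252, 0.0, 0.001, -0.0]
[-0.002, -0.0259, -0.0252, 0.0, 0.001, -0.0]
[-0.0019, -0.0259, -0.0252, 0.0, 0.001, -0.0]
```

View pics/w7.png

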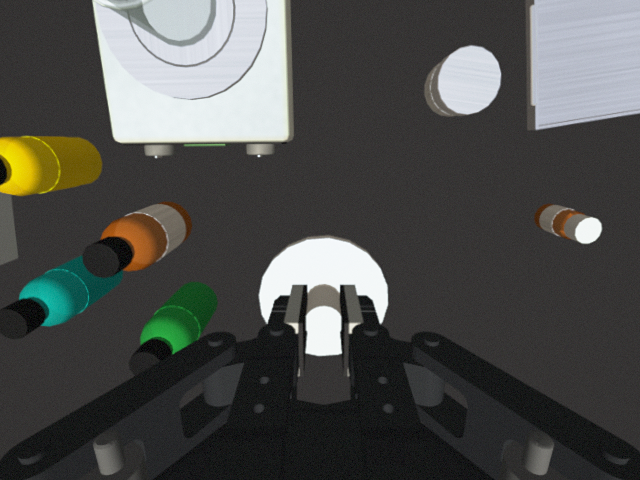

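```bash
python3 - <<'E'
from h import *
f={k:v for k,v in np.load("pics/w7.npz").items()}
P=cloud(f); print(P[238:284:6,323].round(1).tolist()); print(P[295,262:284:4].round(1).tolist(),P[295,366:390:4].round(1).tolist())
print(atz(f,323.5,236,206))
E
```

```text
[[468.8, 116.4, 205.5], [466.1, 116.4, 206.2], [463.2, 116.4, 206.0], [460.4, 116.4, 206.3], [457.4, 116.4, 206.3], [454.2, 116.4, 205.7], [450.8, 116.4, 204.8], [448.3, 116.4, 205.9]]
[[440.9, 145.4, 206.9], [440.5, 143.7, 205.9], [440.5, 141.7, 206.0], [440.6, 139.8, 206.2], [440.9, 137.8, 206.8], [446.2, 134.4, 217.8]] [[446.5, 97.5, 218.3], [440.5, 93.9, 205.8], [440.4, 91.9, 205.5], [440.5, 90.1, 205.8], [440.5, 88.2, 205.9], [440.3, 86.2, 205.5]]
[469.84343595 116.185774   206.        ]
```

Request:
jog_arm:
  plan:
    - [-0.006, -0.02, -0.02, 0, 0.002, 0]
    - [-0.006, -0.0259, -0.0252, 0, 0.002, 0]
    - [-0.004, -0.0259, -0.0252, 0, 0.002, 0]
    - [-0.002, -0.0259, -0.0252, 0, 0.001, 0]
    - [0, 0, 0, 0, 0, 0]
    - [0, 0, 0, 0, 0, 0]

```text
t: 12.32
eef_pos: [533.0, 215.7, 218.7]
eef_rot: [2.202, -0.009, -2.235]
force: [-0.9, -0.3, -0.7]
opening: 14.6
```

```bash
python3 -c "
from h import *
from rig import *
plan(606,220,200,90)
f=grab_frame('wrist');cv2.imwrite('pics/w8.png',f['img']);np.savez('pics/w8.npz',**{k:np.array(v) for k,v in f.items()})
print(spot_in('wrist','beaker'))
"
```

```text
t 12.32 pos [533.  215.7 218.7] psi -90.1 tilt 0.94 j [ 0.37  0.34  1.57 -0.    1.25  1.94] op 14.6 F [-0.9 -0.3 -0.7]
turn total [-0.0012  0.0147 -0.0072] shift total (m, present axes) [ 0.0176 -0.0045 -0.0732] dist 0.075
rows 2
[0.0088, -0.0023, -0.0366, -0.001, 0.007, -0.004]
[0.0091, -0.0022, -0.0366, -0.001, 0.007, -0.004]
[{'box': [264.7, 82.9, 95.5, 105.2], 'conf': 0.9}]
```

View pics/w8.png

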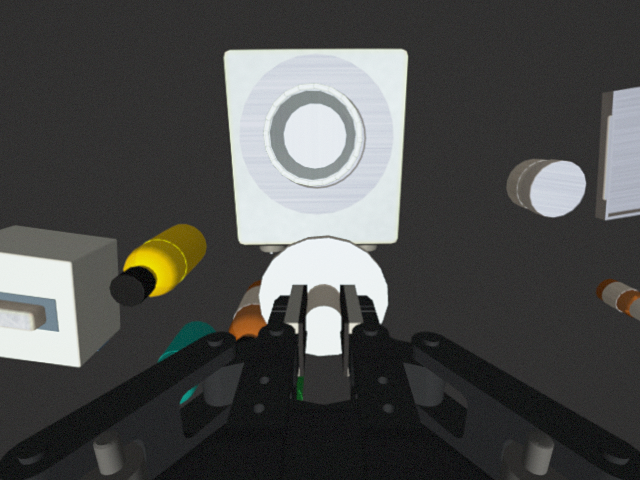

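```bash
python3 - <<'E'
from h import *
f={k:v for k,v in np.load("pics/w8.npz").items()}
for u,v in [(314.5,135),(314.5,84),(314.5,187.5),(264.5,135),(364.5,135)]: print(atz(f,u,v,154).round(1))
print('base',atz(f,315.5,136,78)); print([ (n,atz(f,u,v,74).round(1).tolist()) for n,u,v in [("t",315,54),("b",315,214),("l",240,134),("r",393.5,134)]])
P=cloud(f); q=P[80:190,260:370].reshape(-1,3); q=q[q[:,2]>148]; print(len(q),q.min(0),q.max(0),np.median(q[:,2]))
E
```

```text
[607.6 220.3 154. ]
[634.9 220.1 154. ]
[577.2 220.5 154. ]
[607.7 249.2 154. ]
[607.6 191.3 154. ]
base [607.15711536 220.85769967  78.        ]
[('t', [666.9, 220.9, 74.0]), ('b', [543.0, 221.8, 74.0]), ('l', [608.9, 281.6, 74.0]), ('r', [608.7, 158.1, 74.0])]
2265 [578.00928863 192.40225645 148.01306538] [635.29783007 250.0243063  155.76890261] 153.34633167940916
```

Request:
jog_arm:
  plan:
    - [0.002, -0.002, -0.025, -0.001, 0.012, -0.005]
    - [0.004, -0.002, -0.025, 0, 0.005, 0]
    - [0.008, 0, -0.018, 0, 0, 0]
    - [0, 0, -0.003, 0, 0, 0]
    - [0, 0, 0, 0, 0, 0]
    - [0, 0, 0, 0, 0, 0]

```text
t: 12.92
eef_pos: [598.3, 212.9, 201.0]
eef_rot: [2.211, -0.012, -2.229]
force: [-0.7, 1.1, 0.4]
opening: 14.1
```

```bash
python3 -c "
from h import *
plan(606.5,220.5,180,90)
"
```

```text
t 12.92 pos [598.3 212.9 201. ] psi -90.2 tilt 0.59 j [ 0.33  0.44  1.46 -0.    1.26  1.9 ] op 14.1 F [-0.7  1.1  0.4]
turn total [-0.0043  0.0081 -0.0063] shift total (m, present axes) [ 0.0209 -0.0078 -0.0084] dist 0.024
rows 1
[0.0209, -0.0078, -0.0084, -0.004, 0.008, -0.006]
```

Request:
jog_arm:
  plan:
    - [0.006, -0.004, -0.005, -0.004, 0.008, -0.006]
    - [0.004, -0.003, -0.003, 0, 0, 0]
    - [0.002, 0, 0, 0, 0, 0]
    - [0, 0, 0, 0, 0, 0]
    - [0, 0, 0, 0, 0, 0]

```text
t: 13.33
eef_pos: [603.4, 219.8, 189.3]
eef_rot: [-2.221, -0.001, 2.222]
force: [0.3, 1.1, -0.7]
opening: 14.5
```

```bash
python3 -c "
from h import *
plan(606.5,220.5,175,90)
"
```

```text
t 13.33 pos [603.4 219.8 189.3] psi -90.0 tilt 0.03 j [0.33 0.45 1.47 0.   1.22 1.9 ] op 14.5 F [ 0.3  1.1 -0.7]
turn total [0.0002 0.0003 0.0005] shift total (m, present axes) [ 0.0143 -0.0007 -0.0031] dist 0.015
rows 1
[0.0143, -0.0007, -0.0031, 0.0, 0.0, 0.0]
```

Request:
jog_arm:
  plan:
    - [0.005, -0.0005, -0.0025, 0, 0, 0]
    - [0.004, 0, -0.001, 0, 0, 0]
    - [0.003, 0, 0, 0, 0, 0]
    - [0, 0, 0, 0, 0, 0]

```text
t: 13.67
eef_pos: [606.9, 220.7, 176.7]
eef_rot: [2.222, 0.002, -2.221]
force: [0.0, -0.9, -1.2]
opening: 14.6
```

```bash
python3 -c "
from h import *
from rig import *
plan(606.5,220.5,166,90)
f=grab_frame('wrist');cv2.imwrite('pics/w9.png',f['img'][140:400,180:460]);
"
```

```text
t 13.67 pos [606.9 220.7 176.7] psi -89.9 tilt 0.05 j [0.33 0.47 1.47 0.   1.2  1.9 ] op 14.6 F [ 0.  -0.9 -1.2]
turn total [ 0.0009 -0.0005  0.0007] shift total (m, present axes) [0.0107 0.0002 0.0004] dist 0.011
rows 1
[0.0107, 0.0002, 0.0004, 0.001, -0.0, 0.001]
```

View pics/w9.png

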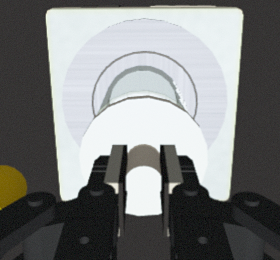

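Request:
jog_arm:
  plan:
    - [0.003, 0, 0, 0, 0, 0]
    - [0.003, 0, 0, 0, 0, 0]
    - [0.002, 0, 0, 0, 0, 0]
    - [0, 0, 0, 0, 0, 0]

```text
t: 14.05
eef_pos: [607.2, 220.7, 168.2]
eef_rot: [-2.223, -0.002, 2.22]
force: [-0.4, -1.5, -0.9]
opening: 14.4
```

Request:
jog_arm:
  plan:
    - [0.002, 0, 0, 0, 0, 0]
    - [0.001, 0, 0, 0, 0, 0]

```text
t: 14.22
eef_pos: [607.3, 220.7, 165.1]
eef_rot: [-2.223, -0.002, 2.22]
force: [-0.2, -0.2, 0.0]
opening: 14.6
```

Request:
jog_arm:
  plan:
    - [0.001, 0, 0, 0, 0, 0]
    - [0.001, 0, 0, 0, 0, 0]

```text
t: 14.38
eef_pos: [607.5, 220.8, 165.1]
eef_rot: [-2.224, -0.002, 2.218]
force: [-2.5, -0.1, 4.9]
opening: 14.5
```

Request:
jog_arm:
  plan:
    - [-0.0005, 0, 0, 0, 0, 0]
    - [0, 0, 0, 0, 0, 0]
    - [0, 0, 0, 0, 0, 0]
    - [0, 0, 0, 0, 0, 0]
  hand: 0.1

```text
t: 14.72
eef_pos: [607.9, 220.9, 166.2]
eef_rot: [-2.226, -0.003, 2.216]
force: [-0.1, 0.5, -0.0]
opening: 46.8
```

Request:
jog_arm:
  plan:
    - [-0.015, 0, 0, 0, 0, 0]
    - [-0.03, 0, 0, 0, 0, 0]
    - [-0.03, 0, 0.015, 0, 0, 0]
    - [-0.02, 0, 0.035, 0, 0, 0]
    - [0, 0, 0.035, 0, 0, 0]
    - [0, 0, 0.035, 0, 0, 0]
    - [0, 0, 0, 0, 0, 0]

```text
t: 15.3
eef_pos: [484.2, 220.1, 261.5]
eef_rot: [-2.219, 0.001, 2.221]
force: [-0.3, -0.8, -1.2]
opening: 46.5
```

```bash
python3 -c "
from h import *
from rig import *
plan(370,279,240,90)
f=grab_frame('wrist');cv2.imwrite('pics/w10.png',f['img']);np.savez('pics/w10.npz',**{k:np.array(v) for k,v in f.items()})
g=grab_frame('scene');cv2.imwrite('pics/s10.png',cv2.resize(g['img'][170:300,350:480],None,fx=4,fy=4,interpolation=3))
"
```

```text
t 15.3 pos [484.2 220.1 261.5] psi -90.1 tilt 0.07 j [0.4  0.23 1.61 0.   1.3  1.98] op 46.5 F [-0.3 -0.8 -1.2]
turn total [-0.0017  0.0008  0.001 ] shift total (m, present axes) [ 0.0217 -0.0587  0.1143] dist 0.13
rows 4
[0.0054, -0.0147, 0.0286, -0.0, 0.0, 0.0]
[0.0054, -0.0147, 0.0286, -0.0, 0.0, 0.0]
[0.0054, -0.0147, 0.0286, -0.0, 0.0, 0.0]
[0.0054, -0.0147, 0.0286, -0.0, 0.0, 0.0]
```

View pics/w10.png

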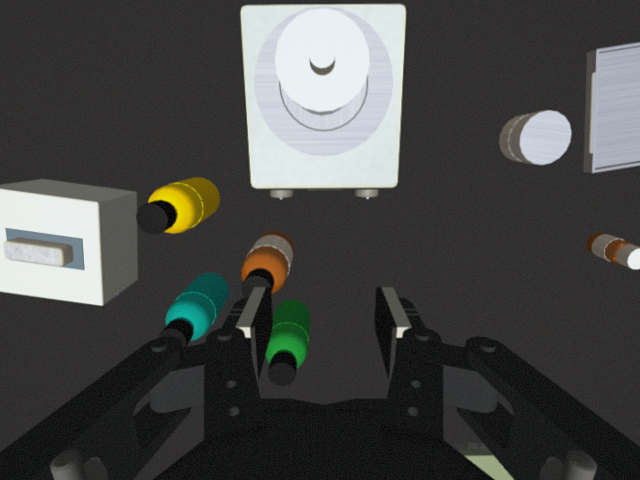

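View pics/s10.png

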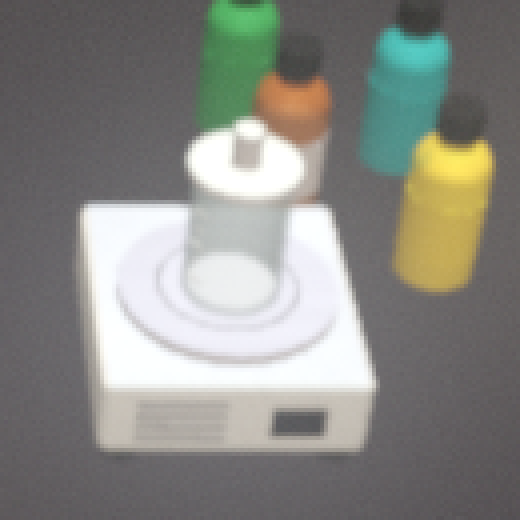

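Request:
jog_arm:
  plan:
    - [0.004, -0.012, 0.02, 0, 0, 0]
    - [0.004, -0.0147, 0.0286, 0, 0, 0]
    - [0.004, -0.0147, 0.0286, 0, 0, 0]
    - [0.002, -0.0147, 0.022, 0, 0, 0]
    - [0, 0, 0, 0, 0, 0]
    - [0, 0, 0, 0, 0, 0]

```text
t: 15.9
eef_pos: [394.9, 280.1, 244.5]
eef_rot: [-2.226, 0.006, 2.208]
force: [0.6, 0.9, -0.5]
opening: 47.5
```

```bash
python3 -c "
from h import *
from rig import *
plan(427,277,150,90)
f=grab_frame('wrist');cv2.imwrite('pics/w11.png',f['img']);np.savez('pics/w11.npz',**{k:np.array(v) for k,v in f.items()})
"
```

```text
t 15.9 pos [394.9 280.1 244.5] psi -90.4 tilt 0.49 j [ 0.6   0.16  1.74 -0.    1.23  2.17] op 47.5 F [ 0.6  0.9 -0.5]
turn total [-0.0072 -0.0085  0.0016] shift total (m, present axes) [ 0.0947  0.0031 -0.0313] dist 0.1
rows 3
[0.0316, 0.001, -0.0104, -0.002, -0.003, 0.001]
[0.0316, 0.001, -0.0105, -0.002, -0.003, 0.001]
[0.0315, 0.001, -0.0106, -0.002, -0.003, 0.001]
```

View pics/w11.png

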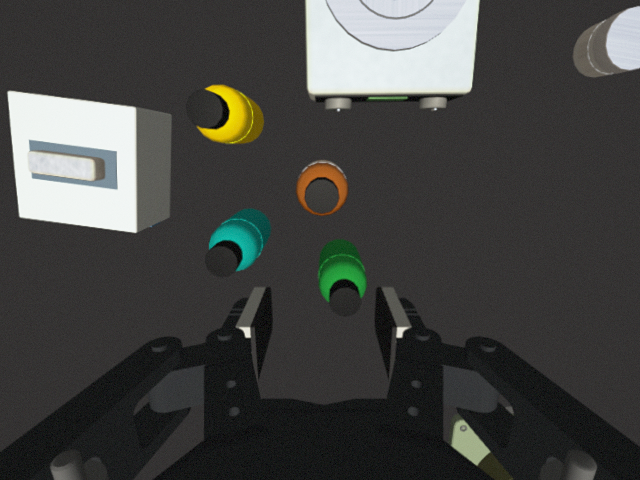

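```bash
python3 - <<'E'
from h import *
f={k:v for k,v in np.load("pics/w11.npz").items()}
print(atz(f,322,195,120))
g={k:v for k,v in np.load("pics/w10.npz").items()}
P=cloud(g); q=P[10:110,278:368].reshape(-1,3); q=q[(q[:,2]>150)&(q[:,2]<165)]; A=np.c_[q[:,:2],np.ones(len(q))]; c=np.linalg.lstsq(A,q[:,2],rcond=None)[0]; print("lid",len(q),q.min(0),q.max(0),np.median(q[:,2]),c)
E
```

```text
[427.37663029 281.20638153 120.        ]
lid 6661 [577.1825138  191.10813672 152.8358524 ] [636.87286159 250.18573829 164.99107879] 158.56691025494996 [-9.60858938e-04  7.44863992e-04  1.58999739e+02]
```

Request:
jog_arm:
  plan:
    - [0.015, 0.001, -0.01, -0.003, -0.004, 0]
    - [0.025, 0.001, -0.012, -0.003, -0.004, 0]
    - [0.03, 0, -0.008, 0, 0, 0]
    - [0.01, 0, 0, 0, 0, 0]
    - [0, 0, 0, 0, 0, 0]
    - [0, 0, 0, 0, 0, 0]

```text
t: 16.45
eef_pos: [437.7, 277.5, 162.5]
eef_rot: [-2.224, 0.003, 2.207]
force: [-0.7, 0.4, 0.5]
opening: 46.9
```

```bash
python3 -c "
from h import *
plan(428,278,102,90)
"
```

```text
t 16.45 pos [437.7 277.5 162.5] psi -90.4 tilt 0.52 j [ 0.54  0.28  1.8  -0.    1.05  2.12] op 46.9 F [-0.7  0.4  0.5]
turn total [-0.0075 -0.0079  0.0045] shift total (m, present axes) [ 0.0604 -0.0002  0.0102] dist 0.061
rows 2
[0.0302, -0.0001, 0.0051, -0.004, -0.004, 0.002]
[0.0302, -0.0002, 0.005, -0.004, -0.004, 0.002]
```

Request:
jog_arm:
  plan:
    - [0.01, -0.002, 0.006, -0.004, -0.008, 0.003]
    - [0.012, 0, 0.005, -0.003, 0, 0]
    - [0.006, 0, 0, 0, 0, 0]
    - [0, 0, 0, 0, 0, 0]
    - [0, 0, 0, 0, 0, 0]

```text
t: 16.87
eef_pos: [429.8, 280.5, 135.5]
eef_rot: [-2.223, -0.003, 2.213]
force: [0.1, 0.0, -0.5]
opening: 47.0
```

```bash
python3 -c "
from h import *
plan(428,280,101,90)
"
```

```text
t 16.87 pos [429.8 280.5 135.5] psi -90.1 tilt 0.37 j [0.55 0.3  1.85 0.   0.98 2.13] op 47.0 F [ 0.1  0.  -0.5]
turn total [-0.0022 -0.0046  0.0046] shift total (m, present axes) [0.0344 0.0007 0.002 ] dist 0.035
rows 1
[0.0344, 0.0007, 0.002, -0.002, -0.005, 0.005]
```

Request:
jog_arm:
  plan:
    - [0.012, 0.0007, 0.001, -0.002, -0.005, 0.004]
    - [0.012, 0, 0.001, 0, 0, 0]
    - [0.006, 0, 0, 0, 0, 0]
    - [0, 0, 0, 0, 0, 0]
    - [0, 0, 0, 0, 0, 0]

```text
t: 17.28
eef_pos: [429.5, 281.1, 105.3]
eef_rot: [-2.224, -0.004, 2.216]
force: [0.6, -0.1, 0.5]
opening: 46.9
```

```bash
python3 -c "
from h import *
plan(428,280,100,90)
"
```

```text
t 17.28 pos [429.5 281.1 105.3] psi -90.0 tilt 0.27 j [0.56 0.34 1.89 0.   0.91 2.13] op 46.9 F [ 0.6 -0.1  0.5]
turn total [ 0.0007 -0.0037  0.0029] shift total (m, present axes) [0.0053 0.0011 0.0015] dist 0.006
rows 1
[0.0053, 0.0011, 0.0015, 0.001, -0.004, 0.003]
```

Request:
jog_arm:
  plan:
    - [0.003, 0.0005, 0.001, 0, -0.003, 0.002]
    - [0.001, 0, 0, 0, 0, 0]
    - [0, 0, 0, 0, 0, 0]

```text
t: 17.53
eef_pos: [429.1, 280.9, 101.7]
eef_rot: [-2.223, -0.002, 2.219]
force: [1.5, 0.5, 0.7]
opening: 46.9
```

Request:
jog_arm:
  plan:
    - [0, 0, 0, 0, 0, 0]
    - [0, 0, 0, 0, 0, 0]
    - [0, 0, 0, 0, 0, 0]
    - [0, 0, 0, 0, 0, 0]
    - [0, 0, 0, 0, 0, 0]
  hand: -1
  squeeze: 60

```text
t: 17.95
eef_pos: [429.4, 281.1, 102.4]
eef_rot: [-2.224, -0.003, 2.217]
force: [-0.3, -0.4, -2.0]
opening: 25.4
```

```bash
python3 -c "
from h import *
plan(428,280,250,90)
"
```

```text
t 17.95 pos [429.4 281.1 102.4] psi -90.0 tilt 0.22 j [0.56 0.34 1.89 0.   0.9  2.13] op 25.4 F [-0.3 -0.4 -2. ]
turn total [ 0.0005 -0.003   0.0024] shift total (m, present axes) [-0.1476  0.0008  0.001 ] dist 0.148
rows 4
[-0.0369, 0.0002, 0.0002, 0.0, -0.001, 0.001]
[-0.0369, 0.0002, 0.0003, 0.0, -0.001, 0.001]
[-0.0369, 0.0002, 0.0003, 0.0, -0.001, 0.001]
[-0.0369, 0.0003, 0.0003, 0.0, -0.001, 0.001]
```

Request:
jog_arm:
  plan:
    - [-0.01, 0, 0, 0, 0, 0]
    - [-0.02, 0, 0, 0, 0, 0]
    - [-0.03, 0, 0, 0, 0, 0]
    - [-0.036, 0, 0, 0, 0, 0]
    - [-0.036, 0, 0, 0, 0, 0]
    - [-0.015, 0, 0, 0, 0, 0]
    - [0, 0, 0, 0, 0, 0]
    - [0, 0, 0, 0, 0, 0]

```text
t: 18.62
eef_pos: [427.0, 279.4, 257.7]
eef_rot: [2.219, -0.0, -2.223]
force: [-1.2, -0.1, -1.8]
opening: 25.8
```

```bash
python3 -c "
from h import *
from rig import *
plan(500,-146,262,80)
f=grab_frame('wrist');cv2.imwrite('pics/w12.png',f['img']);np.savez('pics/w12.npz',**{k:np.array(v) for k,v in f.items()})
g=grab_frame('scene');cv2.imwrite('pics/s12.png',cv2.resize(g['img'][120:300,350:500],None,fx=3,fy=3,interpolation=3))
"
```

```text
t 18.62 pos [427.  279.4 257.7] psi -90.0 tilt 0.12 j [0.56 0.2  1.66 0.   1.28 2.13] op 25.8 F [-1.2 -0.1 -1.8]
turn total [ 0.1751  0.0019 -0.0011] shift total (m, present axes) [-0.0041  0.4254 -0.0728] dist 0.432
rows 11
[-0.0004, 0.0387, -0.0066, 0.016, 0.0, -0.0]
[-0.0004, 0.0386, -0.0072, 0.016, 0.0, -0.0]
[-0.0004, 0.0384, -0.0078, 0.016, 0.0, -0.0]
[-0.0004, 0.0383, -0.0085, 0.016, 0.0, -0.0]
[-0.0004, 0.0382, -0.0091, 0.016, 0.0, -0.0]
[-0.0004, 0.038, -0.0097, 0.016, 0.0, -0.0]
[-0.0004, 0.0379, -0.0103, 0.016, 0.0, -0.0]
[-0.0004, 0.0377, -0.0109, 0.016, 0.0, -0.0]
[-0.0004, 0.0375, -0.0115, 0.016, 0.0, -0.0]
[-0.0004, 0.0373, -0.0121, 0.016, 0.0, -0.0]
[-0.0004, 0.0371, -0.0127, 0.016, 0.0, -0.0]
```

View pics/w12.png

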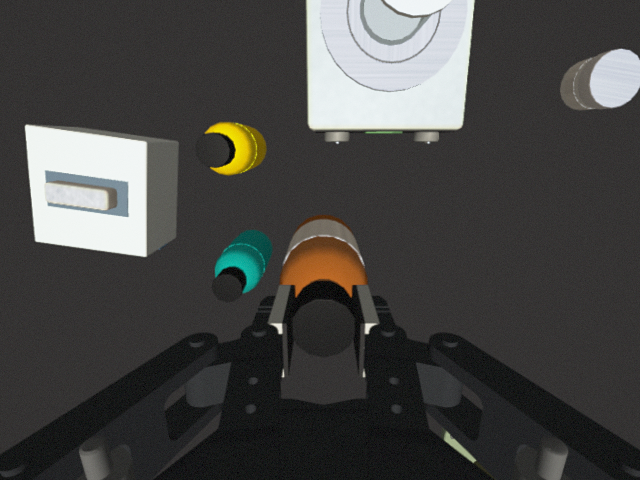

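View pics/s12.png

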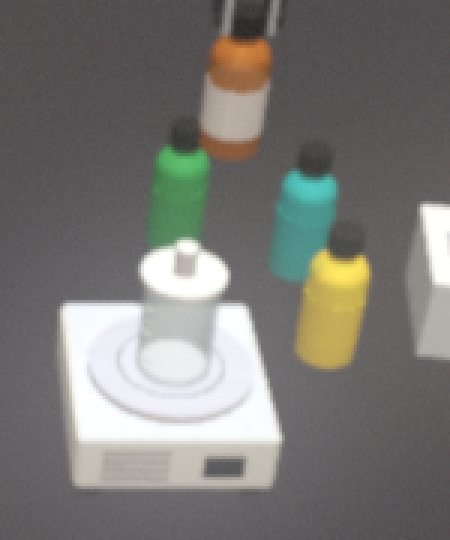

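```bash
python3 - <<'E'
from h import *
f={k:v for k,v in np.load("pics/w12.npz").items()}
P=cloud(f); print(P[218:345:8,324].round(1).tolist())
print(atz(f,323.5,327,275.5))
E
```

```text
[[447.0, 278.9, 166.0], [447.8, 279.0, 192.5], [447.8, 279.0, 211.7], [447.5, 279.0, 226.8], [446.4, 279.1, 237.3], [444.0, 279.1, 242.3], [440.6, 279.1, 244.6], [437.6, 279.1, 247.3], [437.9, 279.1, 257.9], [437.2, 279.1, 264.9], [437.9, 279.1, 274.2], [434.7, 279.1, 274.9], [431.2, 279.1, 275.1], [427.3, 279.1, 274.7], [423.7, 279.1, 275.0], [419.9, 279.1, 275.0]]
[425.41552482 279.33850071 275.5       ]
```

Request:
jog_arm:
  plan:
    - [0, 0.02, -0.004, 0, 0, 0]
    - [0, 0.036, -0.009, 0, 0, 0]
    - [0, 0.038, -0.009, 0, 0, 0]
    - [0, 0.038, -0.009, 0, 0, 0]
    - [0, 0.038, -0.009, 0, 0, 0]
    - [0, 0.038, -0.009, 0, 0, 0]
    - [0, 0.038, -0.009, 0, 0, 0]
    - [0, 0.038, -0.009, 0, 0, 0]

```text
t: 19.38
eef_pos: [488.3, -10.1, 240.3]
eef_rot: [2.174, 0.012, -2.249]
force: [0.2, -0.2, -2.3]
opening: 25.7
```

```bash
python3 -c "
from h import *
plan(530,-147,255,90)
"
```

```text
t 19.38 pos [488.3 -10.1 240.3] psi -89.1 tilt 1.97 j [-0.04  0.19  1.72 -0.01  1.27  1.52] op 25.7 F [ 0.2 -0.2 -2.3]
turn total [ 0.0152  0.034  -0.0047] shift total (m, present axes) [-0.0154  0.1375 -0.0391] dist 0.144
rows 4
[-0.0039, 0.0344, -0.0098, 0.004, 0.009, -0.001]
[-0.0038, 0.0343, -0.0099, 0.004, 0.009, -0.001]
[-0.0038, 0.0343, -0.0101, 0.004, 0.009, -0.001]
[-0.0037, 0.0343, -0.0103, 0.004, 0.009, -0.001]
```

Request:
jog_arm:
  plan:
    - [-0.004, 0.034, -0.0098, 0.004, 0.012, -0.001]
    - [-0.004, 0.03, -0.009, 0.004, 0.011, -0.001]
    - [-0.004, 0.025, -0.009, 0.004, 0.011, -0.001]
    - [-0.004, 0.015, -0.005, 0.004, 0, 0]
    - [0, 0, 0, 0, 0, 0]
    - [0, 0, 0, 0, 0, 0]
    - [0, 0, 0, 0, 0, 0]

```text
t: 19.97
eef_pos: [517.1, -126.5, 240.8]
eef_rot: [-2.184, 0.012, 2.244]
force: [0.6, 1.1, -1.7]
opening: 25.6
```

```bash
python3 -c "
from h import *
from rig import *
plan(603,-147,200,90)
f=grab_frame('wrist');cv2.imwrite('pics/w13.png',f['img']);np.savez('pics/w13.npz',**{k:np.array(v) for k,v in f.items()})
"
```

```text
t 19.97 pos [ 517.1 -126.5  240.8] psi -90.7 tilt 1.56 j [-0.26  0.26  1.63 -0.01  1.28  1.33] op 25.6 F [ 0.6  1.1 -1.7]
turn total [-0.0127  0.0272  0.0019] shift total (m, present axes) [ 0.0384  0.0195 -0.0872] dist 0.097
rows 3
[0.0128, 0.0065, -0.0291, -0.004, 0.009, 0.001]
[0.0131, 0.0066, -0.0289, -0.004, 0.009, 0.001]
[0.0133, 0.0067, -0.0288, -0.004, 0.009, 0.001]
```

View pics/w13.png

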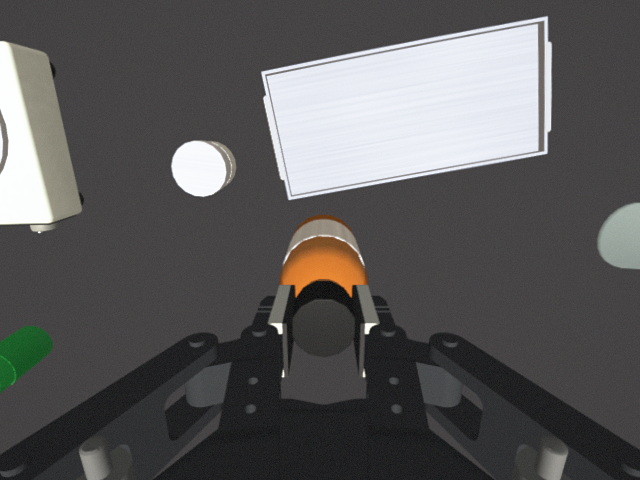

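```bash
python3 - <<'E'
from h import *
f={k:v for k,v in np.load("pics/w13.npz").items()}
b=f["img"][0:215,240:560]; cv2.imwrite("pics/c13.png",cv2.resize(b,None,fx=2.5,fy=2.5,interpolation=3))
W=np.array([atz(f,u,v,14) for u,v in [(262,72),(548,17),(548,153),(289,199)]]);print(W.round(1),W.mean(0))
print([np.linalg.norm(W[i]-W[i-1]).round(1) for i in range(4)])
for i,j in((0,1),(3,2)): d=W[i]-W[j]; print(degrees(atan2(-d[0],d[1])))
for i,j in((0,3),(1,2)): d=W[i]-W[j]; print(degrees(atan2(d[1],d[0])))
E
```

```text
[[ 650.   -67.3   14. ]
 [ 696.3 -342.5   14. ]
 [ 569.6 -364.6   14. ]
 [ 523.1  -88.6   14. ]] [ 609.7416434  -215.72803222   14.        ]
[np.float64(128.6), np.float64(279.1), np.float64(128.7), np.float64(279.9)]
9.559443957992174
9.553618743474981
9.532735110427005
9.888012274871285
```

View pics/c13.png

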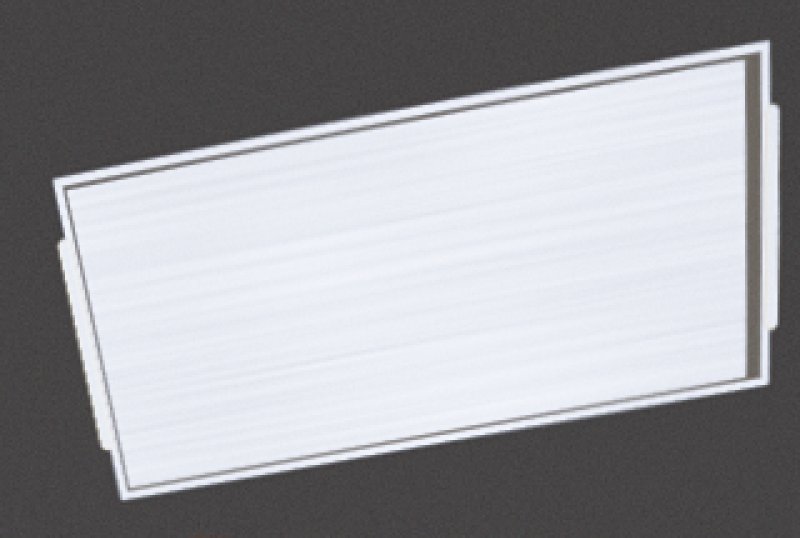

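Request:
jog_arm:
  plan:
    - [0, 0.006, -0.025, -0.006, 0.012, 0]
    - [0.005, 0.0066, -0.029, -0.006, 0.012, 0]
    - [0.02, 0.006, -0.02, 0, 0, 0]
    - [0.02, 0, 0, 0, 0, 0]
    - [0, 0, 0, 0, 0, 0]
    - [0, 0, 0, 0, 0, 0]

```text
t: 20.52
eef_pos: [590.7, -137.0, 191.0]
eef_rot: [2.211, 0.017, -2.228]
force: [0.1, 0.5, -0.9]
opening: 25.9
```

```bash
python3 -c "
from h import *
plan(601.5,-147,140,90)
"
```

```text
t 20.52 pos [ 590.7 -137.   191. ] psi -89.4 tilt 0.54 j [-0.25  0.4   1.55  0.    1.2   1.31] op 25.9 F [ 0.1  0.5 -0.9]
turn total [0.01   0.0076 0.0055] shift total (m, present axes) [ 0.0509  0.0104 -0.011 ] dist 0.053
rows 2
[0.0254, 0.0052, -0.0055, 0.005, 0.004, 0.003]
[0.0255, 0.0051, -0.0054, 0.005, 0.004, 0.003]
```

Request:
jog_arm:
  plan:
    - [0.018, 0.005, -0.0055, 0.005, 0.005, 0.005]
    - [0.018, 0.005, -0.004, 0.004, 0, 0]
    - [0.01, 0, 0, 0, 0, 0]
    - [0, 0, 0, 0, 0, 0]
    - [0, 0, 0, 0, 0, 0]

```text
t: 20.93
eef_pos: [599.8, -142.8, 148.5]
eef_rot: [2.22, 0.007, -2.218]
force: [-0.1, -0.2, -1.9]
opening: 25.7
```

```bash
python3 -c "
from h import *
plan(601.5,-147,108,90)
"
```

```text
t 20.93 pos [ 599.8 -142.8  148.5] psi -89.7 tilt 0.06 j [-0.25  0.44  1.59  0.    1.11  1.31] op 25.7 F [-0.1 -0.2 -1.9]
turn total [ 0.0057 -0.0009  0.0006] shift total (m, present axes) [ 0.0405  0.0043 -0.0017] dist 0.041
rows 2
[0.0202, 0.0021, -0.0008, 0.003, -0.0, 0.0]
[0.0202, 0.0021, -0.0009, 0.003, -0.0, 0.0]
```

Request:
jog_arm:
  plan:
    - [0.014, 0.003, -0.001, 0.004, 0, 0]
    - [0.012, 0.001, -0.001, 0.002, 0, 0]
    - [0.006, 0, 0, 0, 0, 0]
    - [0, 0, 0, 0, 0, 0]
    - [0, 0, 0, 0, 0, 0]

```text
t: 21.35
eef_pos: [603.1, -145.7, 120.9]
eef_rot: [2.23, 0.0, -2.212]
force: [-0.7, 1.4, -1.9]
opening: 26.0
```

```bash
python3 -c "
from h import *
from rig import *
plan(601.5,-147,105.7,90)
f=grab_frame('wrist');cv2.imwrite('pics/w14.png',f['img']);np.savez('pics/w14.npz',**{k:np.array(v) for k,v in f.items()})
P=cloud(f); print(P[226:330:8,324].round(1).tolist())
"
```

```text
t 21.35 pos [ 603.1 -145.7  120.9] psi -90.0 tilt 0.47 j [-0.26  0.47  1.62  0.    1.04  1.31] op 26.0 F [-0.7  1.4 -1.9]
turn total [ 0.0008 -0.0081 -0.0007] shift total (m, present axes) [0.0151 0.0013 0.0018] dist 0.015
rows 1
[0.0151, 0.0013, 0.0018, 0.001, -0.008, -0.001]
[[624.8, -146.1, 56.7], [624.6, -146.1, 75.8], [623.9, -146.0, 90.1], [622.7, -146.0, 100.3], [620.5, -146.0, 106.5], [616.8, -146.0, 107.7], [614.0, -146.0, 111.0], [613.5, -146.0, 119.7], [613.8, -146.0, 129.4], [613.6, -145.9, 136.9], [610.7, -145.9, 138.1], [606.9, -146.0, 137.9], [603.4, -146.0, 138.2]]
```

View pics/w14.png

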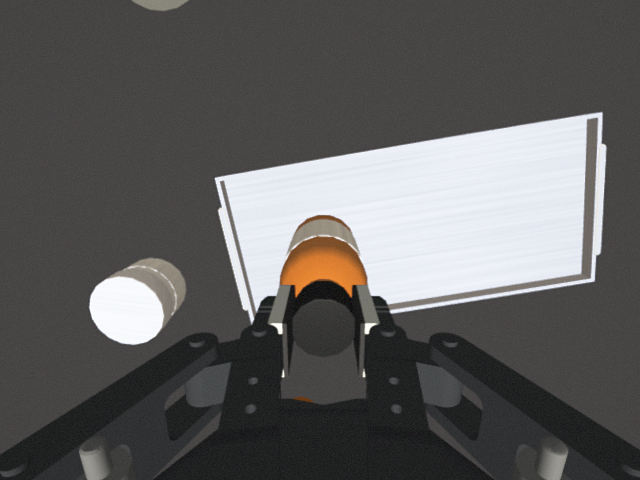

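Request:
jog_arm:
  plan:
    - [0.006, 0.001, 0.002, 0, -0.008, 0]
    - [0.004, 0, 0.0005, 0, 0, 0]
    - [0, 0, 0, 0, 0, 0]
    - [0, 0, 0, 0, 0, 0]

```text
t: 21.73
eef_pos: [601.2, -146.8, 111.6]
eef_rot: [2.222, -0.0, -2.218]
force: [0.3, -0.1, -2.3]
opening: 26.0
```

```bash
python3 -c "
from h import *
plan(601,-147,105.7,90)
"
```

```text
t 21.73 pos [ 601.2 -146.8  111.6] psi -89.9 tilt 0.14 j [-0.26  0.48  1.63 -0.    1.03  1.31] op 26.0 F [ 0.3 -0.1 -2.3]
turn total [ 0.001  -0.002  -0.0013] shift total (m, present axes) [0.0059 0.0001 0.0002] dist 0.006
rows 1
[0.0059, 0.0001, 0.0002, 0.001, -0.002, -0.001]
```

Request:
jog_arm:
  plan:
    - [0.002, 0, 0, 0, -0.002, 0]
    - [0.002, 0, 0, 0, 0, 0]
    - [0, 0, 0, 0, 0, 0]

```text
t: 21.98
eef_pos: [601.4, -146.9, 107.5]
eef_rot: [2.221, -0.001, -2.22]
force: [0.5, -0.9, -1.1]
opening: 25.6
```

Request:
jog_arm:
  plan:
    - [0.001, 0, 0, 0, 0, 0]
    - [0.001, 0, 0, 0, 0, 0]

```text
t: 22.15
eef_pos: [601.5, -147.0, 105.5]
eef_rot: [2.221, -0.001, -2.22]
force: [-0.3, 0.1, -1.4]
opening: 25.5
```

Request:
jog_arm:
  plan:
    - [0.001, 0, 0, 0, 0, 0]
    - [0.001, 0, 0, 0, 0, 0]

```text
t: 22.32
eef_pos: [602.2, -147.0, 105.5]
eef_rot: [2.223, -0.001, -2.217]
force: [-1.8, 0.7, 4.2]
opening: 25.4
```

Contact; release and retreat up.

Request:
jog_arm:
  plan:
    - [-0.0005, 0, 0, 0, 0, 0]
    - [0, 0, 0, 0, 0, 0]
    - [0, 0, 0, 0, 0, 0]
    - [0, 0, 0, 0, 0, 0]
  hand: 0.2

```text
t: 22.65
eef_pos: [603.0, -147.3, 107.0]
eef_rot: [2.226, -0.002, -2.214]
force: [-0.1, 0.2, 0.5]
opening: 51.5
```

Request:
jog_arm:
  plan:
    - [-0.015, 0, 0, 0, 0, 0]
    - [-0.03, 0, 0, 0, 0, 0]
    - [-0.03, 0, 0.01, 0, 0, 0]
    - [-0.02, -0.02, 0.025, 0, 0, 0]
    - [0, -0.03, 0.025, 0, 0, 0]
    - [0, -0.03, 0.02, 0, 0, 0]
    - [0, -0.03, 0.01, 0, 0, 0]
    - [0, 0, 0, 0, 0, 0]

```text
t: 23.32
eef_pos: [510.2, -35.6, 204.0]
eef_rot: [-2.226, 0.007, 2.213]
force: [-0.4, -0.4, -0.2]
opening: 51.3
```

```bash
python3 -c "
from h import *
from rig import *
plan(561,-5,100,90)
f=grab_frame('wrist');cv2.imwrite('pics/w15.png',f['img']);np.savez('pics/w15.npz',**{k:np.array(v) for k,v in f.items()})
"
```

```text
t 23.32 pos [510.2 -35.6 204. ] psi -90.3 tilt 0.35 j [-0.09  0.24  1.75 -0.    1.14  1.48] op 51.3 F [-0.4 -0.4 -0.2]
turn total [-0.0045 -0.0059 -0.0016] shift total (m, present axes) [ 0.1043 -0.031  -0.0501] dist 0.12
rows 3
[0.0348, -0.0103, -0.0167, -0.002, -0.002, -0.001]
[0.0347, -0.0103, -0.0168, -0.002, -0.002, -0.001]
[0.0347, -0.0102, -0.0169, -0.002, -0.002, -0.001]
```

View pics/w15.png

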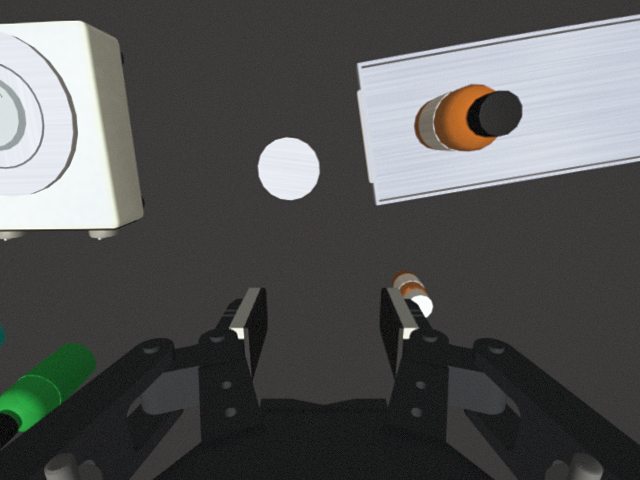

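```bash
python3 - <<'E'
from h import *
f={k:v for k,v in np.load("pics/w15.npz").items()}
print("jar",atz(f,289,168.5,48),"vial",atz(f,422,303,61),"bottle",atz(f,495.5,113,123))
plan(540,-5,150,-155)
E
```

```text
jar [560.81787868  -6.38600795  48.        ] vial [ 439.25278742 -126.77762189   61.        ] bottle [ 599.67052892 -143.51559535  123.        ]
t 23.37 pos [511.2 -37.4 204.2] psi -90.2 tilt 0.45 j [-0.09  0.24  1.75 -0.    1.14  1.48] op 51.2 F [ 0.3 -0.   0.3]
turn total [ 1.1301e+00 -8.3000e-03  8.0000e-04] shift total (m, present axes) [ 0.0543 -0.0327 -0.0282] dist 0.069
rows 10
[0.0054, -0.0033, -0.0028, 0.113, -0.001, 0.0]
[0.0054, -0.0036, -0.0024, 0.113, -0.001, 0.0]
[0.0054, -0.0038, -0.002, 0.113, -0.001, 0.0]
[0.0054, -0.004, -0.0016, 0.113, -0.001, 0.0]
[0.0054, -0.0042, -0.0011, 0.113, -0.001, 0.0]
[0.0054, -0.0043, -0.0007, 0.113, -0.001, 0.0]
[0.0054, -0.0043, -0.0002, 0.113, -0.001, 0.0]
[0.0054, -0.0043, 0.0003, 0.113, -0.001, 0.0]
[0.0054, -0.0043, 0.0008, 0.113, -0.001, 0.0]
[0.0054, -0.0041, 0.0013, 0.113, -0.001, 0.0]
```

Request:
jog_arm:
  plan:
    - [0.004, -0.0033, -0.0028, 0.113, -0.001, 0]
    - [0.004, -0.0036, -0.0024, 0.113, -0.001, 0]
    - [0.004, -0.0038, -0.002, 0.113, -0.001, 0]
    - [0.004, -0.004, -0.0016, 0.113, -0.001, 0]
    - [0.004, -0.0042, -0.0011, 0.113, -0.001, 0]
    - [0.004, -0.0043, -0.0007, 0.113, -0.001, 0]
    - [0.004, -0.0043, -0.0002, 0.113, -0.001, 0]
    - [0.004, -0.0043, 0.0003, 0.113, 0, 0]
  hand: 0.7

```text
t: 24.03
eef_pos: [540.8, -17.2, 171.5]
eef_rot: [-1.657, 0.852, 1.641]
force: [0.5, 0.3, -0.7]
opening: 72.9
```

```bash
python3 -c "
from h import *
plan(561,-6,110,-155)
"
```

```text
t 24.03 pos [540.8 -17.2 171.5] psi -144.6 tilt 0.52 j [-0.05  0.31  1.74 -0.01  1.09  2.48] op 72.9 F [ 0.5  0.3 -0.7]
turn total [ 0.1823 -0.0085  0.0031] shift total (m, present axes) [ 0.0615 -0.0228 -0.0021] dist 0.066
rows 2
[0.0308, -0.0114, -0.001, 0.091, -0.004, 0.002]
[0.0307, -0.0115, -0.0001, 0.091, -0.004, 0.002]
```

```bash
python3 -c "
from h import *
plan(561,-6,110,-142)
"
```

```text
t 24.03 pos [540.8 -17.2 171.5] psi -144.6 tilt 0.52 j [-0.05  0.31  1.74 -0.01  1.09  2.48] op 72.9 F [ 0.5  0.3 -0.7]
turn total [-0.0446 -0.0088  0.0022] shift total (m, present axes) [ 0.0615 -0.0228 -0.0021] dist 0.066
rows 2
[0.0308, -0.0114, -0.001, -0.022, -0.004, 0.001]
[0.0307, -0.0114, -0.0014, -0.022, -0.004, 0.001]
```

Request:
jog_arm:
  plan:
    - [0.02, -0.011, -0.001, -0.03, -0.004, 0.001]
    - [0.02, -0.011, -0.0014, -0.02, -0.004, 0.001]
    - [0.008, 0, 0, 0, 0, 0]
    - [0, 0, 0, 0, 0, 0]
    - [0, 0, 0, 0, 0, 0]

```text
t: 24.45
eef_pos: [564.5, -10.2, 120.4]
eef_rot: [-1.682, 0.821, 1.677]
force: [0.7, 0.2, 0.4]
opening: 72.6
```

```bash
python3 -c "
from h import *
from rig import *
plan(561,-6,70,-142)
f=grab_frame('wrist');cv2.imwrite('pics/w16.png',f['img']);np.savez('pics/w16.npz',**{k:np.array(v) for k,v in f.items()})
"
```

```text
t 24.45 pos [564.5 -10.2 120.4] psi -142.0 tilt 0.18 j [-0.04  0.39  1.75 -0.    0.99  2.44] op 72.6 F [0.7 0.2 0.4]
turn total [-0.0002 -0.0031 -0.0003] shift total (m, present axes) [0.0504 0.0002 0.0056] dist 0.051
rows 2
[0.0252, 0.0001, 0.0028, -0.0, -0.002, -0.0]
[0.0252, 0.0001, 0.0028, -0.0, -0.002, -0.0]
```

View pics/w16.png

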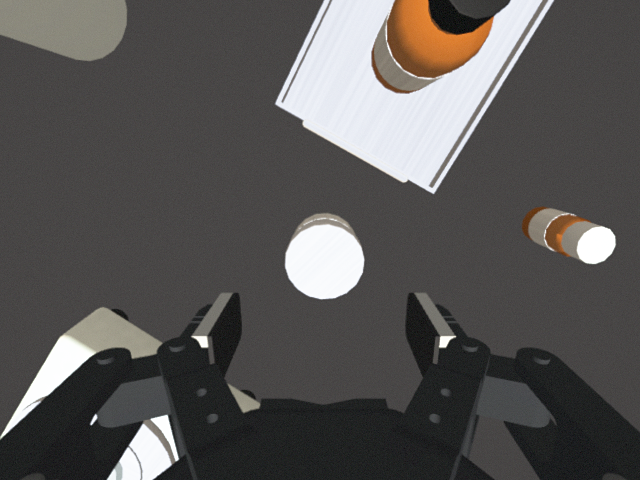

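```bash
python3 - <<'E'
from h import *
f={k:v for k,v in np.load("pics/w16.npz").items()}
print("jar",atz(f,324.5,260,48))
E
```

```text
jar [561.42012797  -7.27170595  48.        ]
```

Request:
jog_arm:
  plan:
    - [0.02, 0, 0.003, 0, -0.002, 0]
    - [0.025, 0, 0.002, 0, 0, 0]
    - [0.015, 0, 0, 0, 0, 0]
    - [0.005, 0, 0, 0, 0, 0]
    - [0, 0, 0, 0, 0, 0]
    - [0, 0, 0, 0, 0, 0]

```text
t: 25.0
eef_pos: [564.8, -8.9, 61.0]
eef_rot: [-1.688, 0.817, 1.663]
force: [0.4, -0.4, 0.9]
opening: 72.6
```

```bash
python3 -c "
from h import *
plan(561,-6,20,-142)
"
```

```text
t 25.0 pos [564.8  -8.9  61. ] psi -142.2 tilt 0.8 j [-0.04  0.46  1.83 -0.    0.84  2.45] op 72.6 F [ 0.4 -0.4  0.9]
turn total [-0.0033 -0.0104  0.0093] shift total (m, present axes) [0.041  0.0016 0.0051] dist 0.041
rows 2
[0.0205, 0.0008, 0.0025, -0.002, -0.005, 0.005]
[0.0205, 0.0007, 0.0024, -0.002, -0.005, 0.005]
```

Request:
jog_arm:
  plan:
    - [0.015, 0.001, 0.003, -0.003, -0.01, 0.009]
    - [0.016, 0, 0.002, 0, 0, 0]
    - [0.008, 0, 0, 0, 0, 0]
    - [0, 0, 0, 0, 0, 0]
    - [0, 0, 0, 0, 0, 0]

```text
t: 25.42
eef_pos: [564.3, -6.0, 23.8]
eef_rot: [-1.684, 0.815, 1.671]
force: [-0.6, 0.1, 1.4]
opening: 72.7
```

```bash
python3 -c "
from h import *
plan(561,-7,20,-142)
"
```

```text
t 25.42 pos [564.3  -6.   23.8] psi -142.0 tilt 0.46 j [-0.03  0.51  1.86 -0.    0.77  2.45] op 72.7 F [-0.6  0.1  1.4]
turn total [-0.0003 -0.0052  0.0062] shift total (m, present axes) [0.0037 0.0033 0.0012] dist 0.005
rows 1
[0.0037, 0.0033, 0.0012, -0.0, -0.005, 0.006]
```

Request:
jog_arm:
  plan:
    - [0.002, 0.003, 0.001, 0, -0.005, 0.006]
    - [0.001, 0, 0, 0, 0, 0]
    - [0, 0, 0, 0, 0, 0]

```text
t: 25.67
eef_pos: [562.0, -7.2, 21.6]
eef_rot: [-1.68, 0.818, 1.677]
force: [-0.1, -0.4, 0.3]
opening: 73.0
```

Request:
jog_arm:
  plan:
    - [0, 0, 0, 0, 0, 0]
    - [0, 0, 0, 0, 0, 0]
    - [0, 0, 0, 0, 0, 0]
    - [0, 0, 0, 0, 0, 0]
    - [0, 0, 0, 0, 0, 0]
  hand: -1
  squeeze: 40

```text
t: 26.08
eef_pos: [562.6, -7.3, 22.9]
eef_rot: [-1.681, 0.818, 1.675]
force: [0.7, 0.1, -1.9]
opening: 52.6
```

Request:
jog_arm:
  plan:
    - [-0.01, 0, 0, 0, 0, 0]
    - [-0.02, 0, 0, 0, 0, 0]
    - [-0.03, 0, 0, 0, 0, 0]
    - [-0.036, 0, 0, 0, 0, 0]
    - [-0.036, 0, 0, 0, 0, 0]
    - [-0.02, 0, 0, 0, 0, 0]
    - [0, 0, 0, 0, 0, 0]
    - [0, 0, 0, 0, 0, 0]

```text
t: 26.75
eef_pos: [560.0, -7.1, 183.2]
eef_rot: [-1.677, 0.82, 1.681]
force: [-0.6, -0.3, -1.5]
opening: 52.6
```

```bash
python3 -c "
from h import *
from rig import *
plan(530,-216,190,-150)
f=grab_frame('wrist');cv2.imwrite('pics/w17.png',f['img']);np.savez('pics/w17.npz',**{k:np.array(v) for k,v in f.items()})
"
```

```text
t 26.75 pos [560.   -7.1 183.2] psi -142.0 tilt 0.13 j [-0.03  0.33  1.67 -0.    1.14  2.45] op 52.6 F [-0.6 -0.3 -1.5]
turn total [ 0.1395  0.0013 -0.0018] shift total (m, present axes) [-0.0068  0.1522 -0.1461] dist 0.211
rows 6
[-0.0011, 0.0254, -0.0244, 0.023, 0.0, -0.0]
[-0.0011, 0.0248, -0.0249, 0.023, 0.0, -0.0]
[-0.0011, 0.0242, -0.0255, 0.023, 0.0, -0.0]
[-0.0011, 0.0236, -0.0261, 0.023, 0.0, -0.0]
[-0.0011, 0.023, -0.0266, 0.023, 0.0, -0.0]
[-0.0011, 0.0224, -0.0271, 0.023, 0.0, -0.0]
```

View pics/w17.png

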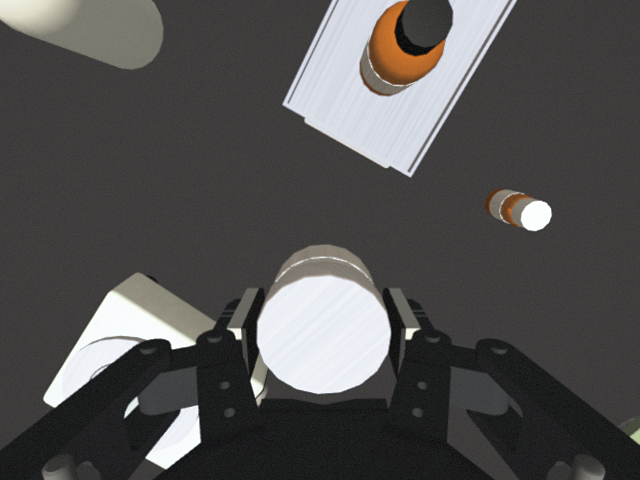

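```bash
python3 - <<'E'
from h import *
f={k:v for k,v in np.load("pics/w17.npz").items()}
P=cloud(f); q=P[300:370,290:360].reshape(-1,3); print(np.median(q[:,2]))
z=np.median(q[:,2]); print("jar",atz(f,324,333,z)); print(atz(f,257.5,333,z),atz(f,391,333,z), atz(f,324,273,z),atz(f,324,393.5,z))
E
```

```text
nan
jar [nan nan nan]
[nan nan nan] [nan nan nan] [nan nan nan] [nan nan nan]
```

Request:
jog_arm:
  plan:
    - [-0.001, 0.02, -0.02, 0.023, 0, 0]
    - [-0.001, 0.0248, -0.0249, 0.023, 0, 0]
    - [-0.001, 0.0242, -0.0255, 0.023, 0, 0]
    - [-0.001, 0.0236, -0.026, 0.023, 0, 0]
    - [-0.001, 0.023, -0.0265, 0.023, 0, 0]
    - [-0.001, 0.0224, -0.027, 0.023, 0, 0]
    - [0, 0, 0, 0, 0, 0]
    - [0, 0, 0, 0, 0, 0]

```text
t: 27.47
eef_pos: [523.0, -213.7, 172.9]
eef_rot: [-1.558, 0.921, 1.611]
force: [0.2, -0.8, -1.8]
opening: 52.7
```

```bash
python3 -c "
from h import *
plan(610.3,-216,150,-152)
"
```

```text
t 27.47 pos [ 523.  -213.7  172.9] psi -150.0 tilt 1.7 j [-0.41  0.36  1.66 -0.    1.15  2.21] op 52.7 F [ 0.2 -0.8 -1.8]
turn total [ 0.0343  0.0216 -0.0203] shift total (m, present axes) [ 0.0204 -0.075  -0.0461] dist 0.09
rows 3
[0.0068, -0.025, -0.0154, 0.011, 0.007, -0.007]
[0.0071, -0.0251, -0.015, 0.011, 0.007, -0.007]
[0.0074, -0.0252, -0.0147, 0.011, 0.007, -0.007]
```

```bash
python3 - <<'E'
from h import *
f={k:v for k,v in np.load("pics/w17.npz").items()}
P=cloud(f); q=P[300:370,290:360].reshape(-1,3); z=np.nanmedian(q[:,2]); print(z,np.isnan(q[:,2]).mean())
print("jar",atz(f,324,333,z)); print(atz(f,257.5,333,z),atz(f,391,333,z), atz(f,324,273,z),atz(f,324,393.5,z))
E
```

```text
208.35601619426035 0.002857142857142857
jar [560.0023355   -7.05703124 208.35601619]
[580.47240451   8.94724788 208.35601619] [539.30594522 -23.12911592 208.35601619] [575.49350993 -26.85853171 208.35601619] [542.34550741  15.51168899 208.35601619]
```

Request:
jog_arm:
  plan:
    - [0, -0.022, -0.0134, 0.012, 0.01, -0.01]
    - [0.002, -0.025, -0.015, 0.012, 0.01, -0.01]
    - [0.005, -0.022, -0.0127, 0.01, 0, 0]
    - [0.005, 0, 0, 0, 0, 0]
    - [0, 0, 0, 0, 0, 0]
    - [0, 0, 0, 0, 0, 0]

```text
t: 27.97
eef_pos: [600.9, -210.3, 148.7]
eef_rot: [-1.542, 0.938, 1.579]
force: [0.3, -0.3, -1.2]
opening: 52.5
```

```bash
python3 -c "
from h import *
from rig import *
plan(610.3,-216,90,-152)
f=grab_frame('wrist');cv2.imwrite('pics/w18.png',f['img']);np.savez('pics/w18.npz',**{k:np.array(v) for k,v in f.items()})
"
```

```text
t 27.97 pos [ 600.9 -210.3  148.7] psi -151.9 tilt 1.16 j [-0.36  0.48  1.52  0.    1.16  2.3 ] op 52.5 F [ 0.3 -0.3 -1.2]
turn total [ 0.0008  0.0165 -0.0116] shift total (m, present axes) [ 0.0585 -0.0063 -0.0104] dist 0.06
rows 2
[0.0292, -0.0031, -0.0052, 0.0, 0.008, -0.006]
[0.0293, -0.003, -0.0049, 0.0, 0.008, -0.006]
```

View pics/w18.png

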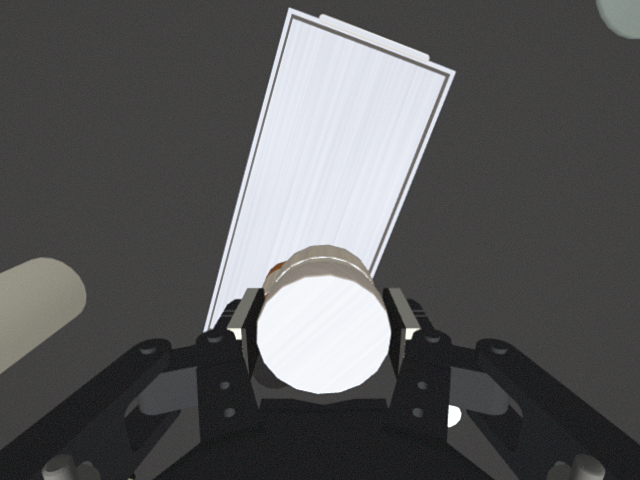

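Request:
jog_arm:
  plan:
    - [0.012, -0.003, -0.005, 0.05, 0.01, -0.008]
    - [0.016, -0.003, -0.004, 0.05, 0.005, -0.004]
    - [0.01, 0, 0, 0, 0, 0]
    - [0, 0, 0, 0, 0, 0]
    - [0, 0, 0, 0, 0, 0]

```text
t: 28.43
eef_pos: [606.2, -213.3, 110.2]
eef_rot: [-1.487, 1.0, 1.494]
force: [0.6, -0.2, -1.1]
opening: 52.9
```

```bash
python3 -c "
from h import *
plan(610.3,-216,60,-158)
"
```

```text
t 28.43 pos [ 606.2 -213.3  110.2] psi -157.7 tilt 0.23 j [-0.36  0.52  1.57  0.    1.06  2.4 ] op 52.9 F [ 0.6 -0.2 -1.1]
turn total [ 0.0053  0.0029 -0.0027] shift total (m, present axes) [ 0.0502 -0.0029 -0.0042] dist 0.05
rows 2
[0.0251, -0.0015, -0.0021, 0.003, 0.001, -0.001]
[0.0251, -0.0014, -0.0021, 0.003, 0.001, -0.001]
```

Request:
jog_arm:
  plan:
    - [0.015, -0.002, -0.003, 0.003, 0.002, -0.002]
    - [0.018, -0.001, -0.001, 0, 0, 0]
    - [0.012, 0, 0, 0, 0, 0]
    - [0, 0, 0, 0, 0, 0]
    - [0, 0, 0, 0, 0, 0]

```text
t: 28.85
eef_pos: [611.1, -216.2, 69.3]
eef_rot: [-1.494, 0.997, 1.486]
force: [0.9, -0.9, -1.5]
opening: 52.6
```

```bash
python3 -c "
from h import *
plan(610.3,-216,35,-158)
"
```

```text
t 28.85 pos [ 611.1 -216.2   69.3] psi -157.6 tilt 0.29 j [-0.36  0.56  1.6   0.    0.97  2.39] op 52.6 F [ 0.9 -0.9 -1.5]
turn total [ 0.0062 -0.0032  0.0039] shift total (m, present axes) [0.0343 0.0008 0.0006] dist 0.034
rows 1
[0.0343, 0.0008, 0.0006, 0.006, -0.003, 0.004]
```

Request:
jog_arm:
  plan:
    - [0.014, 0.001, 0.001, 0.006, -0.004, 0.004]
    - [0.012, 0, 0, 0, 0, 0]
    - [0.004, 0, 0, 0, 0, 0]
    - [0, 0, 0, 0, 0, 0]
    - [0, 0, 0, 0, 0, 0]

```text
t: 29.27
eef_pos: [610.9, -216.1, 39.7]
eef_rot: [-1.489, 1.001, 1.483]
force: [0.4, -0.1, -1.6]
opening: 52.8
```

```bash
python3 -c "
from h import *
from rig import *
plan(610.3,-216,25.8,-158)
f=grab_frame('wrist');cv2.imwrite('pics/w19.png',f['img']);np.savez('pics/w19.npz',**{k:np.array(v) for k,v in f.items()})
"
```

```text
t 29.27 pos [ 610.9 -216.1   39.7] psi -158.0 tilt 0.2 j [-0.36  0.59  1.63  0.    0.92  2.4 ] op 52.8 F [ 0.4 -0.1 -1.6]
turn total [ 0.0004 -0.0019  0.0029] shift total (m, present axes) [0.0139 0.0005 0.0004] dist 0.014
rows 1
[0.0139, 0.0005, 0.0004, 0.0, -0.002, 0.003]
```

View pics/w19.png

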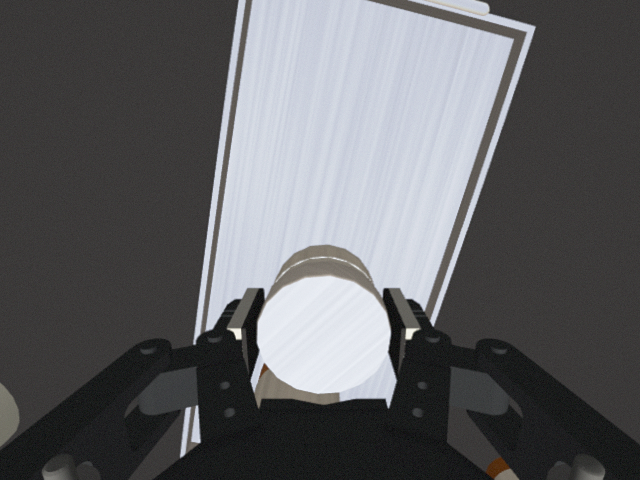

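Request:
jog_arm:
  plan:
    - [0.006, 0.0005, 0.0005, 0, -0.002, 0.003]
    - [0.004, 0, 0, 0, 0, 0]
    - [0.001, 0, 0, 0, 0, 0]
    - [0, 0, 0, 0, 0, 0]

```text
t: 29.65
eef_pos: [610.9, -216.0, 28.7]
eef_rot: [-1.488, 1.002, 1.485]
force: [0.4, -0.2, -1.2]
opening: 52.9
```

Request:
jog_arm:
  plan:
    - [0.001, 0, 0, 0, 0, 0]
    - [0.001, 0, 0, 0, 0, 0]

```text
t: 29.82
eef_pos: [611.1, -216.1, 26.7]
eef_rot: [-1.488, 1.002, 1.485]
force: [-0.0, 0.1, -1.1]
opening: 53.0
```

Request:
jog_arm:
  plan:
    - [0.001, 0, 0, 0, 0, 0]
    - [0.001, 0, 0, 0, 0, 0]

```text
t: 29.98
eef_pos: [611.3, -216.2, 25.5]
eef_rot: [-1.489, 1.002, 1.484]
force: [-3.1, 1.6, 7.8]
opening: 52.8
```

Request:
jog_arm:
  plan:
    - [-0.0005, 0, 0, 0, 0, 0]
    - [0, 0, 0, 0, 0, 0]
    - [0, 0, 0, 0, 0, 0]
    - [0, 0, 0, 0, 0, 0]
  hand: 0.6

```text
t: 30.32
eef_pos: [612.2, -216.5, 27.2]
eef_rot: [-1.491, 1.001, 1.482]
force: [0.0, 0.4, 0.0]
opening: 68.1
```

Request:
jog_arm:
  plan:
    - [-0.015, 0, 0, 0, 0, 0]
    - [-0.03, 0, 0, 0, 0, 0]
    - [-0.035, 0, 0, 0, 0, 0]
    - [-0.035, 0, 0, 0, 0, 0]
    - [-0.035, 0, 0, 0, 0, 0]
    - [-0.02, 0, 0, 0, 0, 0]
    - [0, 0, 0, 0, 0, 0]

```text
t: 30.9
eef_pos: [610.3, -215.8, 201.6]
eef_rot: [-1.485, 1.003, 1.488]
force: [-0.3, -0.9, 0.7]
opening: 68.4
```

```bash
python3 -c "
from h import *
from rig import *
plan(436,-124,180,-142)
g=grab_frame('top');cv2.imwrite('pics/t20.png',cv2.resize(g['img'][150:320,210:480],None,fx=2.8,fy=2.8,interpolation=3))
"
```

```text
t 30.9 pos [ 610.3 -215.8  201.6] psi -158.0 tilt 0.09 j [-0.36  0.45  1.43 -0.    1.26  2.4 ] op 68.4 F [-0.3 -0.9  0.7]
turn total [-0.2787  0.0012 -0.001 ] shift total (m, present axes) [0.022  0.1271 0.1505] dist 0.198
rows 5
[0.0044, 0.0254, 0.0301, -0.056, 0.0, -0.0]
[0.0044, 0.0237, 0.0315, -0.056, 0.0, -0.0]
[0.0044, 0.0219, 0.0327, -0.056, 0.0, -0.0]
[0.0044, 0.0201, 0.0339, -0.056, 0.0, -0.0]
[0.0043, 0.0181, 0.035, -0.056, 0.0, -0.0]
```

View pics/t20.png

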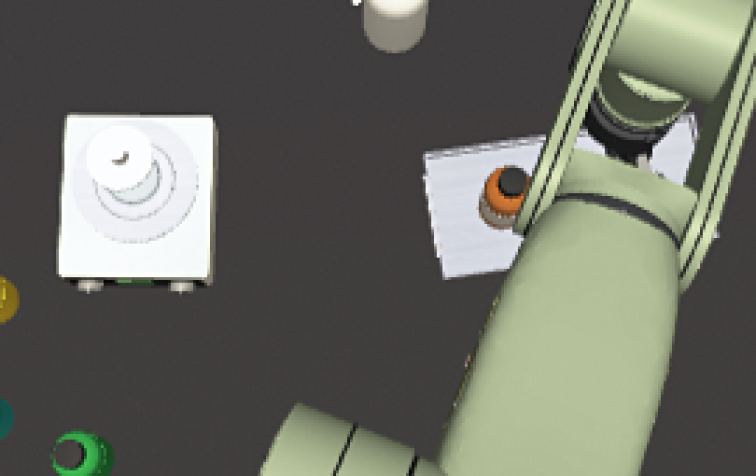

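Request:
jog_arm:
  plan:
    - [0.002, 0.022, 0.026, -0.056, 0, 0]
    - [0.004, 0.0237, 0.0315, -0.056, 0, 0]
    - [0.006, 0.0219, 0.0327, -0.056, 0, 0]
    - [0.008, 0.0201, 0.0339, -0.056, 0, 0]
    - [0.008, 0.0181, 0.032, -0.056, 0, 0]
    - [0, 0, 0, 0, 0, 0]
    - [0, 0, 0, 0, 0, 0]
  hand: 0.05

```text
t: 31.53
eef_pos: [425.6, -123.7, 156.7]
eef_rot: [-1.664, 0.812, 1.714]
force: [-0.1, -1.2, 0.1]
opening: 44.7
```

```bash
python3 -c "
from h import *
from rig import *
plan(436,-124,100,-142)
f=grab_frame('wrist');cv2.imwrite('pics/w21.png',f['img']);np.savez('pics/w21.npz',**{k:np.array(v) for k,v in f.items()})
"
```

```text
t 31.53 pos [ 425.6 -123.7  156.7] psi -141.2 tilt 1.55 j [-0.31  0.19  1.95  0.    1.03  2.16] op 44.7 F [-0.1 -1.2  0.1]
turn total [ 0.0143  0.0226 -0.015 ] shift total (m, present axes) [ 0.0564 -0.0087 -0.008 ] dist 0.058
rows 2
[0.0282, -0.0044, -0.004, 0.007, 0.011, -0.007]
[0.0283, -0.0042, -0.0037, 0.007, 0.011, -0.007]
```

View pics/w21.png

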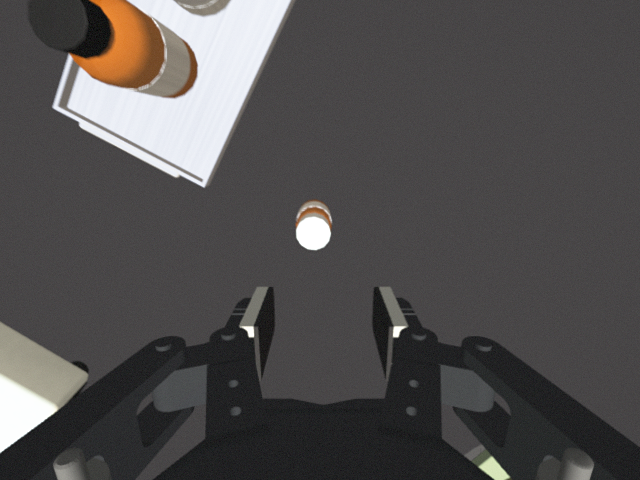

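```bash
python3 - <<'E'
from h import *
f={k:v for k,v in np.load("pics/w21.npz").items()}
print("vial",atz(f,313.5,232.5,61))
E
```

```text
vial [ 434.10990636 -124.93221196   61.        ]
```

Request:
jog_arm:
  plan:
    - [0.015, -0.004, -0.004, 0.007, 0.012, -0.008]
    - [0.022, -0.004, -0.0037, 0.007, 0.01, -0.007]
    - [0.012, 0, 0, 0, 0, 0]
    - [0, 0, 0, 0, 0, 0]
    - [0, 0, 0, 0, 0, 0]

```text
t: 32.0
eef_pos: [440.9, -126.6, 104.1]
eef_rot: [-1.677, 0.821, 1.676]
force: [0.2, -0.6, 0.3]
opening: 44.9
```

```bash
python3 -c "
from h import *
plan(436,-124,60,-142)
"
```

```text
t 32.0 pos [ 440.9 -126.6  104.1] psi -142.2 tilt 0.03 j [-0.3   0.27  2.01  0.    0.87  2.18] op 44.9 F [ 0.2 -0.6  0.3]
turn total [-0.0033 -0.0003  0.0005] shift total (m, present axes) [0.0441 0.0023 0.005 ] dist 0.044
rows 2
[0.022, 0.0011, 0.0025, -0.002, -0.0, 0.0]
[0.022, 0.0011, 0.0025, -0.002, -0.0, 0.0]
```

Request:
jog_arm:
  plan:
    - [0.01, 0.0015, 0.004, -0.002, 0, 0]
    - [0.014, 0.001, 0.002, 0, 0, 0]
    - [0.01, 0, 0, 0, 0, 0]
    - [0, 0, 0, 0, 0, 0]
    - [0, 0, 0, 0, 0, 0]

```text
t: 32.42
eef_pos: [441.8, -126.0, 71.6]
eef_rot: [-1.684, 0.819, 1.669]
force: [0.8, -0.3, 0.4]
opening: 44.8
```

```bash
python3 -c "
from h import *
from rig import *
plan(435,-124.5,14,-142)
f=grab_frame('wrist');cv2.imwrite('pics/w22.png',f['img'])
print(atz(f,323,272,61))
"
```

```text
t 32.42 pos [ 441.8 -126.    71.6] psi -142.2 tilt 0.48 j [-0.3   0.31  2.05  0.    0.77  2.18] op 44.8 F [ 0.8 -0.3  0.4]
turn total [-0.0029 -0.0068  0.0049] shift total (m, present axes) [0.0576 0.0047 0.0058] dist 0.058
rows 2
[0.0288, 0.0024, 0.0029, -0.001, -0.003, 0.002]
[0.0288, 0.0023, 0.0028, -0.001, -0.003, 0.002]
[ 449.11022184 -134.69830497   61.        ]
```

View pics/w22.png

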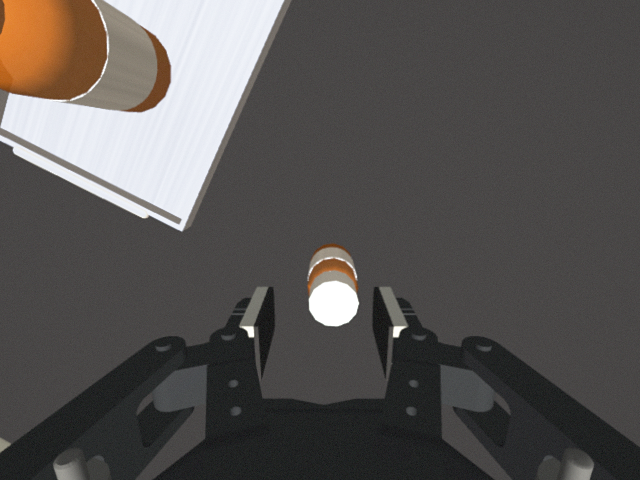

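Request:
jog_arm:
  plan:
    - [0.005, 0.004, 0.005, -0.002, -0.007, 0.005]
    - [0.008, 0.001, 0.001, 0, 0, 0]
    - [0, 0, 0, 0, 0, 0]
    - [0, 0, 0, 0, 0, 0]

```text
t: 32.8
eef_pos: [435.7, -125.0, 59.8]
eef_rot: [-1.682, 0.819, 1.674]
force: [0.1, -0.1, 0.5]
opening: 44.6
```

```bash
python3 -c "
from h import *
from rig import *
f=dict(np.load('pics/w21.npz'))
plan(435,-124.5,14,-142)
f=grab_frame('wrist');cv2.imwrite('pics/w23.png',f['img'][200:400,200:450])
np.savez('pics/w23.npz',**{k:np.array(v) for k,v in f.items()})
m=(f['img'][240:400,270:380].min(2)>215).astype(np.uint8); mm=cv2.moments(m,True); u,v=270+mm['m10']/mm['m00'],240+mm['m01']/mm['m00']; print(u,v,mm['m00'],atz(f,u,v,61))
"
```

```text
t 32.8 pos [ 435.7 -125.    59.8] psi -142.1 tilt 0.25 j [-0.3   0.32  2.07 -0.    0.74  2.17] op 44.6 F [ 0.1 -0.1  0.5]
turn total [-0.001  -0.0036  0.0024] shift total (m, present axes) [0.0458 0.0004 0.001 ] dist 0.046
rows 2
[0.0229, 0.0002, 0.0005, -0.0, -0.002, 0.001]
[0.0229, 0.0001, 0.0005, -0.0, -0.002, 0.001]
324.6090775988287 304.8438262567106 2049.0 [ 435.35557309 -125.15423914   61.        ]
```

View pics/w23.png

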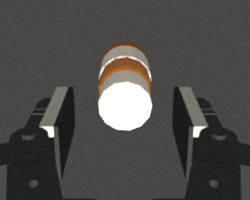

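Request:
jog_arm:
  plan:
    - [0.015, 0, 0.001, 0, -0.004, 0.002]
    - [0.016, 0, 0, 0, 0, 0]
    - [0.007, 0, 0, 0, 0, 0]
    - [0, 0, 0, 0, 0, 0]
    - [0, 0, 0, 0, 0, 0]

```text
t: 33.27
eef_pos: [436.8, -124.7, 22.1]
eef_rot: [-1.681, 0.818, 1.674]
force: [-0.1, -1.0, 0.2]
opening: 44.9
```

```bash
python3 -c "
from h import *
plan(435,-124.5,14,-142)
"
```

```text
t 33.27 pos [ 436.8 -124.7   22.1] psi -142.1 tilt 0.22 j [-0.3   0.39  2.11  0.    0.64  2.17] op 44.9 F [-0.1 -1.   0.2]
turn total [-0.001  -0.0028  0.0027] shift total (m, present axes) [0.0081 0.0013 0.0013] dist 0.008
rows 1
[0.0081, 0.0013, 0.0013, -0.001, -0.003, 0.003]
```

Request:
jog_arm:
  plan:
    - [0.004, 0.0005, 0.001, 0, -0.003, 0.003]
    - [0.003, 0, 0, 0, 0, 0]
    - [0, 0, 0, 0, 0, 0]

```text
t: 33.52
eef_pos: [436.8, -124.5, 15.9]
eef_rot: [-1.68, 0.819, 1.676]
force: [0.5, -0.4, -0.1]
opening: 44.6
```

Request:
jog_arm:
  plan:
    - [0, 0, 0, 0, 0, 0]
    - [0, 0, 0, 0, 0, 0]
    - [0, 0, 0, 0, 0, 0]
    - [0, 0, 0, 0, 0, 0]
    - [0, 0, 0, 0, 0, 0]
  hand: -1
  squeeze: 30

```text
t: 33.93
eef_pos: [437.5, -124.7, 16.9]
eef_rot: [-1.682, 0.819, 1.674]
force: [0.7, 0.1, -0.4]
opening: 27.0
```

Request:
jog_arm:
  plan:
    - [-0.01, 0, 0, 0, 0, 0]
    - [-0.02, 0, 0, 0, 0, 0]
    - [-0.03, 0, 0, 0, 0, 0]
    - [-0.036, 0, 0, 0, 0, 0]
    - [-0.036, 0, 0, 0, 0, 0]
    - [-0.02, 0, 0, 0, 0, 0]
    - [0, 0, 0, 0, 0, 0]
    - [0, 0, 0, 0, 0, 0]

```text
t: 34.6
eef_pos: [435.2, -124.0, 174.6]
eef_rot: [-1.677, 0.82, 1.679]
force: [0.5, -0.8, -0.3]
opening: 27.2
```

```bash
python3 -c "
from h import *
from rig import *
plan(530,-285,170,-158)
f=grab_frame('wrist');cv2.imwrite('pics/w24.png',f['img']);np.savez('pics/w24.npz',**{k:np.array(v) for k,v in f.items()})
P=cloud(f); print(P[230:380:8,323].round(1).tolist())
"
```

```text
t 34.6 pos [ 435.2 -124.   174.6] psi -142.1 tilt 0.06 j [-0.3   0.18  1.92 -0.    1.05  2.18] op 27.2 F [ 0.5 -0.8 -0.3]
turn total [ 0.2781  0.0007 -0.0008] shift total (m, present axes) [ 0.0045  0.0242 -0.1852] dist 0.187
rows 5
[0.0009, 0.0048, -0.037, 0.056, 0.0, -0.0]
[0.0009, 0.0028, -0.0373, 0.056, 0.0, -0.0]
[0.0009, 0.0007, -0.0373, 0.056, 0.0, -0.0]
[0.0009, -0.0014, -0.0373, 0.056, 0.0, -0.0]
[0.0009, -0.0035, -0.0372, 0.056, 0.0, -0.0]
[[429.2, -115.8, 0.2], [424.2, -109.3, -0.4], [419.3, -103.2, 0.5], [414.2, -96.5, -0.0], [408.9, -89.7, -0.8], [443.0, -133.3, 163.3], [443.4, -133.9, 175.1], [443.5, -133.9, 184.1], [443.0, -133.4, 190.5], [442.9, -133.2, 197.3], [442.7, -132.9, 203.0], [442.2, -132.3, 207.5], [441.9, -131.9, 212.3], [442.2, -132.3, 218.2], [440.4, -130.0, 218.3], [438.6, -127.7, 218.6], [436.8, -125.4, 218.9], [435.0, -123.0, 219.0], [433.0, -120.5, 219.0]]
```

View pics/w24.png

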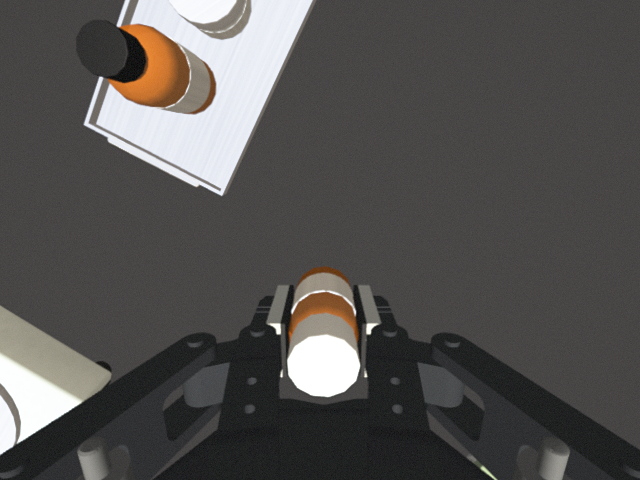

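Request:
jog_arm:
  plan:
    - [0, 0.004, -0.03, 0.056, 0, 0]
    - [0, 0.0028, -0.037, 0.056, 0, 0]
    - [0, 0.0007, -0.037, 0.056, 0, 0]
    - [0, -0.0014, -0.037, 0.056, 0, 0]
    - [0, -0.0035, -0.037, 0.056, 0, 0]
    - [0, 0, 0, 0, 0, 0]
    - [0, 0, 0, 0, 0, 0]

```text
t: 35.23
eef_pos: [521.7, -281.1, 158.5]
eef_rot: [-1.455, 1.014, 1.501]
force: [-0.6, 1.3, -1.2]
opening: 26.9
```

```bash
python3 -c "
from h import *
from rig import *
plan(622.4,-286,130,-158)
f=grab_frame('wrist');cv2.imwrite('pics/w25.png',f['img'])
np.savez('pics/w25.npz',**{k:np.array(v) for k,v in f.items()})
"
```

```text
t 35.23 pos [ 521.7 -281.1  158.5] psi -158.7 tilt 1.47 j [-0.51  0.41  1.61 -0.    1.14  2.26] op 26.9 F [-0.6  1.3 -1.2]
turn total [-0.0129  0.0193 -0.0169] shift total (m, present axes) [ 0.0261 -0.0925 -0.0416] dist 0.105
rows 3
[0.0087, -0.0308, -0.0139, -0.004, 0.006, -0.006]
[0.009, -0.0307, -0.0139, -0.004, 0.006, -0.006]
[0.0092, -0.0306, -0.014, -0.004, 0.006, -0.006]
```

View pics/w25.png

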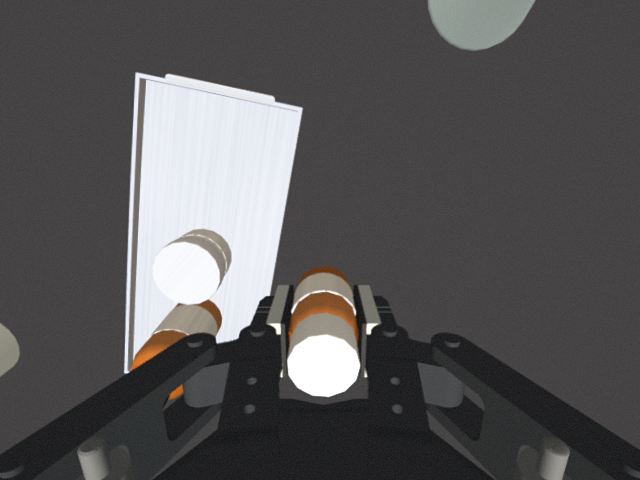

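```bash
python3 - <<'E'
from h import *
f={k:v for k,v in np.load("pics/w25.npz").items()}
print("jar",atz(f,187,272,51)); print("tray far corners",atz(f,136,72.5,14),atz(f,302,107,14))
E
```

```text
jar [ 609.62624466 -216.17059778   51.        ]
tray far corners [ 696.77765349 -342.30483031   14.        ] [ 569.63771911 -364.477207     14.        ]
```

Request:
jog_arm:
  plan:
    - [0, -0.026, -0.012, -0.004, 0.01, -0.009]
    - [0.004, -0.03, -0.0139, -0.004, 0.009, -0.008]
    - [0.004, -0.028, -0.012, -0.004, 0, 0]
    - [0.004, -0.004, -0.002, 0, 0, 0]
    - [0, 0, 0, 0, 0, 0]
    - [0, 0, 0, 0, 0, 0]

```text
t: 35.78
eef_pos: [614.1, -278.2, 137.6]
eef_rot: [-1.476, 1.001, 1.505]
force: [-0.7, -0.2, -0.2]
opening: 26.7
```

```bash
python3 -c "
from h import *
plan(622.4,-286,80,-158)
"
```

```text
t 35.78 pos [ 614.1 -278.2  137.6] psi -157.7 tilt 0.94 j [-0.44  0.55  1.44  0.    1.17  2.31] op 26.7 F [-0.7 -0.2 -0.2]
turn total [ 0.0053  0.0124 -0.0107] shift total (m, present axes) [ 0.0574 -0.0053 -0.0111] dist 0.059
rows 2
[0.0287, -0.0027, -0.0055, 0.003, 0.006, -0.005]
[0.0287, -0.0025, -0.0053, 0.003, 0.006, -0.005]
```

Jar is on target (609.6, -216.2). Continue down with the vial.

Request:
jog_arm:
  plan:
    - [0.015, -0.003, -0.0065, 0.003, 0.012, -0.01]
    - [0.02, -0.003, -0.005, 0.003, 0, 0]
    - [0.015, 0, 0, 0, 0, 0]
    - [0, 0, 0, 0, 0, 0]
    - [0, 0, 0, 0, 0, 0]

```text
t: 36.2
eef_pos: [617.8, -283.3, 87.7]
eef_rot: [-1.483, 1.003, 1.491]
force: [-0.3, 0.2, -0.1]
opening: 27.2
```

```bash
python3 -c "
from h import *
plan(622.4,-286,50,-158)
"
```

```text
t 36.2 pos [ 617.8 -283.3   87.7] psi -157.9 tilt 0.26 j [-0.45  0.59  1.49 -0.    1.06  2.31] op 27.2 F [-0.3  0.2 -0.1]
turn total [ 0.0012  0.0028 -0.0035] shift total (m, present axes) [ 0.0377 -0.0034 -0.0043] dist 0.038
rows 1
[0.0377, -0.0034, -0.0043, 0.001, 0.003, -0.004]
```

Request:
jog_arm:
  plan:
    - [0.014, -0.002, -0.003, 0.001, 0.003, -0.004]
    - [0.016, -0.001, -0.001, 0, 0, 0]
    - [0.01, 0, 0, 0, 0, 0]
    - [0, 0, 0, 0, 0, 0]
    - [0, 0, 0, 0, 0, 0]

```text
t: 36.62
eef_pos: [621.0, -285.9, 53.1]
eef_rot: [-1.491, 1.001, 1.481]
force: [-0.8, -0.7, -1.2]
opening: 27.0
```

```bash
python3 -c "
from h import *
plan(622.4,-286,22,-158)
"
```

```text
t 36.62 pos [ 621.  -285.9   53.1] psi -158.0 tilt 0.35 j [-0.45  0.62  1.52  0.    0.99  2.31] op 27.0 F [-0.8 -0.7 -1.2]
turn total [ 0.0002 -0.0045  0.0042] shift total (m, present axes) [ 0.0311 -0.0011 -0.0004] dist 0.031
rows 1
[0.0311, -0.0011, -0.0004, 0.0, -0.004, 0.004]
```

Request:
jog_arm:
  plan:
    - [0.012, -0.001, 0, 0, -0.004, 0.004]
    - [0.012, 0, 0, 0, 0, 0]
    - [0.004, 0, 0, 0, 0, 0]
    - [0, 0, 0, 0, 0, 0]
    - [0, 0, 0, 0, 0, 0]

```text
t: 37.03
eef_pos: [623.0, -286.0, 25.3]
eef_rot: [-1.49, 1.002, 1.483]
force: [0.1, 0.8, -1.5]
opening: 26.9
```

```bash
python3 -c "
from h import *
from rig import *
plan(622.4,-286,19.8,-158)
f=grab_frame('wrist');cv2.imwrite('pics/w26.png',f['img'])
"
```

```text
t 37.03 pos [ 623.  -286.    25.3] psi -158.0 tilt 0.22 j [-0.45  0.66  1.54 -0.    0.94  2.31] op 26.9 F [ 0.1  0.8 -1.5]
turn total [ 0.0002 -0.003   0.0024] shift total (m, present axes) [0.0055 0.0006 0.0003] dist 0.006
rows 1
[0.0055, 0.0006, 0.0003, 0.0, -0.003, 0.002]
```

View pics/w26.png

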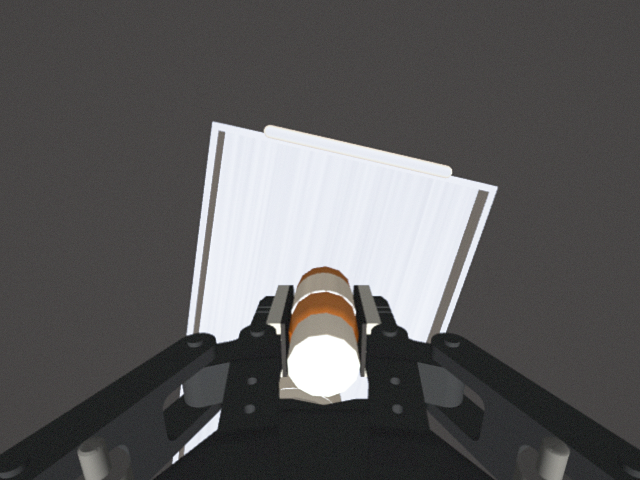

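Request:
jog_arm:
  plan:
    - [0.003, 0.0005, 0, 0, -0.003, 0.002]
    - [0.001, 0, 0, 0, 0, 0]
    - [0, 0, 0, 0, 0, 0]

```text
t: 37.33
eef_pos: [623.0, -286.4, 21.7]
eef_rot: [-1.487, 1.002, 1.485]
force: [-0.6, 0.2, -0.6]
opening: 26.9
```

Request:
jog_arm:
  plan:
    - [0.001, 0, 0, 0, 0, 0]
    - [0.001, 0, 0, 0, 0, 0]

```text
t: 37.5
eef_pos: [623.3, -286.6, 20.0]
eef_rot: [-1.488, 1.002, 1.484]
force: [0.2, -0.5, -0.9]
opening: 27.1
```

Request:
jog_arm:
  plan:
    - [0.001, 0, 0, 0, 0, 0]
    - [0, 0, 0, 0, 0, 0]

```text
t: 37.67
eef_pos: [623.5, -286.7, 19.5]
eef_rot: [-1.489, 1.001, 1.484]
force: [0.8, -0.2, 0.3]
opening: 27.0
```

Request:
jog_arm:
  plan:
    - [0.001, 0, 0, 0, 0, 0]
    - [0.001, 0, 0, 0, 0, 0]

```text
t: 37.83
eef_pos: [623.7, -286.8, 19.3]
eef_rot: [-1.489, 1.001, 1.483]
force: [-2.4, 0.2, 6.5]
opening: 27.0
```

Contact. Release gently and retreat clear of everything.

Request:
jog_arm:
  plan:
    - [-0.0005, 0, 0, 0, 0, 0]
    - [0, 0, 0, 0, 0, 0]
    - [0, 0, 0, 0, 0, 0]
    - [0, 0, 0, 0, 0, 0]
  hand: 0

```text
t: 38.17
eef_pos: [624.0, -286.9, 20.1]
eef_rot: [-1.49, 1.001, 1.482]
force: [0.1, 0.2, 0.3]
opening: 43.0
```

Request:
jog_arm:
  plan:
    - [-0.015, 0, 0, 0, 0, 0]
    - [-0.03, 0, 0, 0, 0, 0]
    - [-0.035, 0, 0, 0, 0, 0]
    - [-0.035, 0, 0, 0, 0, 0]
    - [-0.035, 0, 0, 0, 0, 0]
    - [-0.03, 0, 0, 0, 0, 0]
    - [0, 0, 0, 0, 0, 0]
    - [0, 0, 0, 0, 0, 0]

```text
t: 38.83
eef_pos: [621.9, -286.0, 203.5]
eef_rot: [-1.483, 1.003, 1.49]
force: [0.5, 0.5, -1.0]
opening: 42.9
```

```bash
python3 -c "
from h import *
plan(400,-300,230,-158)
"
```

```text
t 38.83 pos [ 621.9 -286.   203.5] psi -158.0 tilt 0.24 j [-0.45  0.51  1.33  0.    1.31  2.31] op 42.9 F [ 0.5  0.5 -1. ]
turn total [ 0.0003  0.0034 -0.0026] shift total (m, present axes) [-0.0257  0.2111  0.0704] dist 0.224
rows 6
[-0.0043, 0.0352, 0.0117, 0.0, 0.001, -0.0]
[-0.0043, 0.0352, 0.0117, 0.0, 0.001, -0.0]
[-0.0043, 0.0352, 0.0117, 0.0, 0.001, -0.0]
[-0.0044, 0.0352, 0.0117, 0.0, 0.001, -0.0]
[-0.0044, 0.0352, 0.0117, 0.0, 0.001, -0.0]
[-0.0044, 0.0352, 0.0117, 0.0, 0.001, -0.0]
```

Request:
jog_arm:
  plan:
    - [-0.004, 0.03, 0.01, 0, 0.001, 0]
    - [-0.004, 0.035, 0.0117, 0, 0.001, 0]
    - [-0.004, 0.035, 0.0117, 0, 0.001, 0]
    - [-0.004, 0.035, 0.0117, 0, 0.001, 0]
    - [-0.004, 0.035, 0.0117, 0, 0, 0]
    - [-0.004, 0.03, 0.01, 0, 0, 0]
    - [0, 0, 0, 0, 0, 0]
    - [0, 0, 0, 0, 0, 0]

```text
t: 39.5
eef_pos: [400.5, -295.9, 217.6]
eef_rot: [-1.476, 1.003, 1.502]
force: [0.3, -0.5, -0.4]
opening: 43.0
```

```bash
python3 -c "
from h import *
from rig import *
print(get_state()['eef_pos'])
for n,(a,b,c,d) in {'top':(120,320,210,480),'scene':(150,350,80,460)}.items():
  g=grab_frame(n);cv2.imwrite(f'pics/{n}30.png',cv2.resize(g['img'][a:b,c:d],None,fx=2,fy=2,interpolation=3) if n=='scene' else cv2.resize(g['img'][a:b,c:d],None,fx=2.9,fy=2.9,interpolation=3))
  np.savez(f'pics/{n}30.npz',**{k:np.array(v) for k,v in g.items()})
  for o in ['tall_bottle','squat_jar','vial','beaker','cover','wash_bottle','flask','wipes_carton']: print(n,o,[(np.round(d['box']).tolist(),round(d['conf'],2)) for d in spot_in(n,o)])
"
```

```text
[ 400.51995536 -295.86253404  217.57368312]
top tall_bottle [([190.0, 289.0, 27.0, 21.0], 0.9), ([194.0, 245.0, 22.0, 21.0], 0.8), ([232.0, 304.0, 20.0, 20.0], 0.63)]
top squat_jar [([404.0, 213.0, 22.0, 16.0], 0.56)]
top vial [([434.0, 208.0, 13.0, 15.0], 0.55)]
top beaker [([252.0, 208.0, 19.0, 16.0], 0.59)]
top cover [([240.0, 189.0, 27.0, 29.0], 0.77)]
top wash_bottle [([338.0, 134.0, 24.0, 36.0], 0.91)]
top flask [([361.0, 194.0, 106.0, 54.0], 0.55)]
top wipes_carton [([126.0, 244.0, 53.0, 52.0], 0.94)]
scene tall_bottle [([449.0, 192.0, 24.0, 53.0], 0.85), ([396.0, 161.0, 22.0, 44.0], 0.82), ([232.0, 220.0, 26.0, 49.0], 0.55)]
scene squat_jar [([205.0, 243.0, 23.0, 28.0], 0.97)]
scene vial [([174.0, 244.0, 17.0, 31.0], 0.65)]
scene beaker [([394.0, 219.0, 30.0, 31.0], 0.92)]
scene cover [([398.0, 204.0, 29.0, 21.0], 0.88), ([96.0, 186.0, 32.0, 54.0], 0.74)]
scene wash_bottle [([274.0, 250.0, 37.0, 86.0], 0.71)]
scene flask [([98.0, 188.0, 28.0, 52.0], 0.63)]
scene wipes_carton [([487.0, 192.0, 59.0, 50.0], 0.88), ([392.0, 218.0, 32.0, 32.0], 0.52), ([173.0, 242.0, 20.0, 33.0], 0.5)]
```

View pics/top30.png

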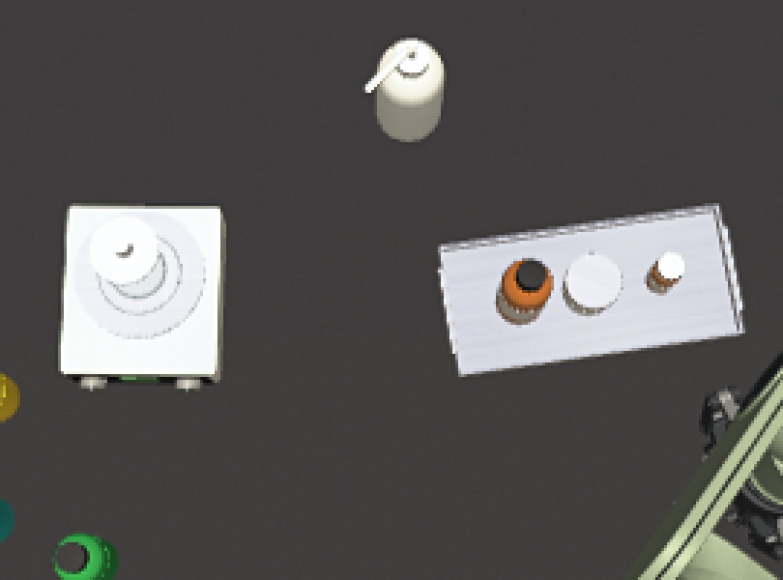

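View pics/scene30.png

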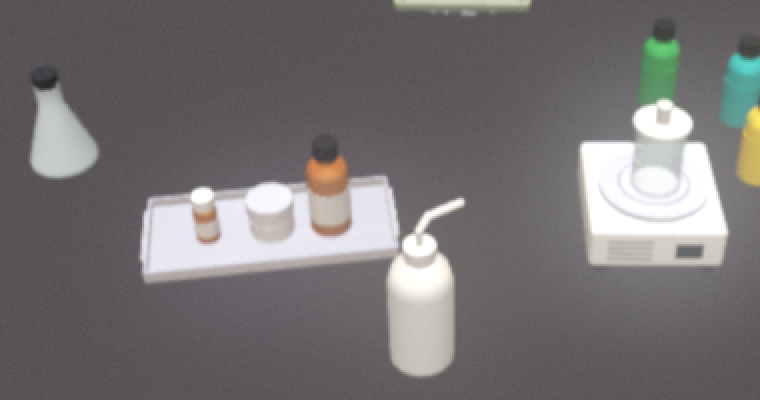

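```bash
python3 - <<'E'
from h import *
f=dict(np.load("pics/top30.npz"))
c=lambda U,V:(210+(U+.5)/2.9-.5,120+(V+.5)/2.9-.5)
C=np.array([atz(f,*c(*q),14) for q in [(439,245),(717,205),(743,333),(460,376)]]);ctr=C.mean(0)
a=radians(9.6);ex=np.array([cos(a),sin(a)]);ey=np.array([-sin(a),cos(a)])
print(ctr)
for n,q,z in [("bottle",(532,274),123),("jar",(594,280),51),("vial",(669.5,267),64)]:
    p=atz(f,*c(*q),z); d=(p-ctr)[:2]; e=(p[:2]-[610,-216]); print(n,p.round(1),"along",round(d@ey,1),round(e@ey,1),"across",round(d@ex,1),round(e@ex,1))
P=cloud(f)
for n,(l,t,w,h),zl in [("bottle",(375,203,30,30),100),("jar",(400,203,28,30),40),("vial",(430,203,20,20),52)]:
    q=P[t:t+h,l:l+w].reshape(-1,3);q=q[q[:,2]>zl+3]; print(n,((q.min(0)+q.max(0))/2).round(1),len(q),q[:,2].max())
print("cover",atz(f,*c(124,250),159))
E
```

```text
[ 611.04861076 -215.5293204    14.        ]
bottle [ 599.8 -147.8  123. ] along 68.7 69.0 across 0.2 1.3
jar [ 611.8 -214.5   51. ] along 0.9 1.2 across 1.0 2.1
vial [ 622.8 -284.1   64. ] along -69.5 -69.3 across 0.1 1.3
bottle [ 597.7 -147.6  119.3] 97 133.66713395454394
jar [ 610.2 -204.3   65.4] 294 87.73541234336653
vial [ 622.7 -285.1   62.3] 67 69.12384553722677
cover [606.68995098 219.90771834 159.        ]
```

```bash
python3 -c "
from rig import *
print(finish_job())"
```

```text
the job is handed in; nothing more can be done
None
```

The stirring station is set up as asked, and I handed the job in at about 40 s of robot time, well inside the 123 s limit. `finish_job` gives no verdict, so the results below are my own checks.

- **Beaker and lid:** The beaker stands about 1–2 mm from the centre of the stirrer plate. The lid lies flat on the rim, with its disc top measured at 158.6 mm against 159 mm expected.
- **Tray row:** The last top picture puts the tall bottle at +69 mm, the squat jar at +1 mm and the vial at −69 mm along the tray's long middle line. Positive is the stirrer end. All three are upright and within about 2 mm of the line, roughly the camera calibration error.
- **Bystanders:** The detector boxes for the wash bottle and carton in both pictures, and for the flask in the scene picture, match the start to within a few pixels. I never reached for the green, turquoise or yellow look-alikes, and they still look undisturbed in the last views.
- **Forces:** Each thing was lowered until it touched. The highest contact force I read was about 8 N.

Some checks disagreed:

- **Scene camera:** By eye it read several millimetres farther in x than the top and wrist cameras. I relied on the last two.
- **Flask and cap detections:** In the last top picture the network labelled the tray as the flask, because the flask was not found there. It also missed the tall bottle in the tray in that picture, and the picture itself shows it standing there.
- **Jar depth:** The top camera's depth blob for the jar was off by about 12 mm, probably because the crop caught the bottle. I used the wrist and top pixel measurements instead.

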